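# Stir the bearing rollers for inspection

### The arm

A 6-joint arm with a two-finger parallel gripper is mounted at the origin on the work surface. World frame = base frame: x ahead of the robot, y to its left, z up, the work surface at z = 0. Lengths are in m, angles in rad, forces in N, time in s.
With the tool pointing down it reaches from about 0.3 to 0.775 m from the base axis. Payload 14.6 kg.
Tool frame: the origin (TCP) lies midway between the tips of the shut fingers; the grasp point (between the pads) lies 19 mm behind it; z points along the fingers, y is the line along which they close (so a half turn about z gives the same grasp; the last joint's range is limited). The gripper opens to 94 mm and grips with 3 to 60 N. Pads are 16 mm wide; open, the fingers measure 119 mm over their backs; the gripper's body (75 mm by 177 mm) begins 78 mm behind the grasp point.
Start: joints at [1.058, 0.3, 1.521, -0, 1.321, -0.067], TCP at [0.237, 0.496, 0.205] pointing down, gripper open.
Joint ranges: [-3.03, 3.03], [-0.79, 2.21], [0.23, 2.52], [-1.04, 4.18], [0, 3.07], [-2.55, 2.55]. Speed limits (rad/s): [2.22, 2.22, 2.57, 3.14, 3.14, 3.14].

### API

Orientations are given as [roll, pitch, yaw] about the fixed x, y, z axes, in that order (R = Rz(yaw) Ry(pitch) Rx(roll)).
In Python, from station import ctrl gives the robot as it stands. The module is installed in compiled form; this text tells all that it offers.
- The arm moves only by the tool servo_tool, never from a script. Its argument "plan" is a list of rows, each a list of 7 numbers: the opening in per cent of the stroke, from 0 (shut) to 100 (fully open), then the shift along the tool's x, y, z in m, then the turn, a rotation vector about the tool's x, y, z in rad. A call has exactly 8 rows; each row shifts and turns the commanded pose from where the row before left it, along the tool's axes as they then stand; what a row does not reach is not made up. A row lasts 1/8 s, in which the tool goes at most 62.5 mm and 10.7 degrees, less where a joint would pass 70% of its speed; a pose out of reach is approached as far as the arm can. A call with a gripper value outside its range is refused whole. The fingers move at their own pace and stop on an object; "force" is the grip in N (left out, the last holds). Time passes only in rows, so rows that do not move let the fingers close, or fill a call up. It gives the time, the measured TCP pose, the force, the opening and the grip force at its end, in the units of the state.
- ctrl.get_obs(): the state, without advancing time (a new reading comes with each control period).
- ctrl.camera(name): name is "scene" or "top" or "wrist"; returns a dict with "pixels" (480x640x3 uint8, red, green, blue), "z_map" (480x640 float32, m along the optical axis (not along the pixel's ray), 0 where there is no reading), "mtx" (3x3 intrinsics, pixels), "pose" (4x4, takes a point from camera to world coordinates). Camera axes: x right, y up, looking along -z (the intrinsics and any distortion apply to the point x, -y, -z); pixel columns grow to the right and rows downward; lengths in m; the calibration is good to about 2 mm. A picture is of the moment at which its call begins.
- ctrl.hand_in(): hands the job in; it is judged then, once.
The state is a dict: "time_s": time; "qpos": joint angles; "joint_vel": joint speeds; "tau": joint torques, N m; "ee_pos": TCP position; "eef_rot": TCP orientation; "force": force on the tool from outside, world axes, zero at the start; "moment": the same for the moment, N m; "grip_width": finger opening in m; "grip_force": force on a finger pad.
Only numpy, scipy, OpenCV 4.12 (cv2) and the standard library are available. Lean on these libraries where they do the work, as an engineer would, in place of code of your own. Each camera call takes 0.05 s, during which the arm holds its last target. There are 200 camera calls.

### The job

Take the red-handled brass rod out of the tool pot and stir the loose bearing rollers in the white bowl with it until every one of them has been shifted well away from where it lay, without shoving the bowl along the bench, spilling a roller or touching the rollers with the gripper. Then slide the rod, without dropping it, all the way down into its yellow storage tube, and push the magnifier round on its arm until its lens is centred over the bowl, ready for inspection. Leave the bearing cones, the jar and the brush where they are.

Things in the scene. Friction and masses are not known exactly. Their poses are not given: they have to be found in the camera images.
- bowl: Round white-enamelled steel bowl with a blue lip, upright wall and flat floor, loose on the bench, 1.3 kg empty. Outer radius 93 mm (a look-only rolled lip reaches 97), clear inner radius about 88 mm, height 50 mm, floor 4 mm thick. Origin: centre of its underside, on the bench; z up. It stands on the circle that the magnifier's lens centre swings along, give or take 8 mm.
- bowl_floor (a point): Point at the centre of the bowl's inner floor, 4 mm above the bench.
- roller0: One of seven identical loose steel bearing rollers lying on the bowl's floor: a cylinder 22 mm in diameter and 30 mm long, 85 g. Origin: its centre; x along its length. At the start six lie in a rough ring about 58 mm from the bowl's centre, with one gap as wide as a roller's place, and the seventh near the middle.
- roller1: One of seven identical loose steel bearing rollers lying on the bowl's floor: a cylinder 22 mm in diameter and 30 mm long, 85 g. Origin: its centre; x along its length. At the start six lie in a rough ring about 58 mm from the bowl's centre, with one gap as wide as a roller's place, and the seventh near the middle.
- roller2: One of seven identical loose steel bearing rollers lying on the bowl's floor: a cylinder 22 mm in diameter and 30 mm long, 85 g. Origin: its centre; x along its length. At the start six lie in a rough ring about 58 mm from the bowl's centre, with one gap as wide as a roller's place, and the seventh near the middle.
- roller3: One of seven identical loose steel bearing rollers lying on the bowl's floor: a cylinder 22 mm in diameter and 30 mm long, 85 g. Origin: its centre; x along its length. At the start six lie in a rough ring about 58 mm from the bowl's centre, with one gap as wide as a roller's place, and the seventh near the middle.
- roller4: One of seven identical loose steel bearing rollers lying on the bowl's floor: a cylinder 22 mm in diameter and 30 mm long, 85 g. Origin: its centre; x along its length. At the start six lie in a rough ring about 58 mm from the bowl's centre, with one gap as wide as a roller's place, and the seventh near the middle.
- roller5: One of seven identical loose steel bearing rollers lying on the bowl's floor: a cylinder 22 mm in diameter and 30 mm long, 85 g. Origin: its centre; x along its length. At the start six lie in a rough ring about 58 mm from the bowl's centre, with one gap as wide as a roller's place, and the seventh near the middle.
- roller6: One of seven identical loose steel bearing rollers lying on the bowl's floor: a cylinder 22 mm in diameter and 30 mm long, 85 g. Origin: its centre; x along its length. At the start six lie in a rough ring about 58 mm from the bowl's centre, with one gap as wide as a roller's place, and the seventh near the middle.
- rod: Stirring rod, 200 mm, 0.16 kg: brass shaft 16 mm in diameter with a round end, 0 to 118 mm, then a round red handle 21 mm in diameter, 118 to 200 mm (black band). Origin: tip of the brass end, on the axis; z along the rod towards the handle. It starts leaning in the pot, about 24 degrees from upright, brass end on the pot's floor, handle all above the rim, and can be drawn straight up out of it.
- rod_tip (a point): The brass end of the rod, on its axis (the same point as the rod's origin).
- rod_grip (a point): Point on the rod's axis in the middle of the handle, 155 mm from the brass end and 45 mm below the handle's end.
- pot: Blue round tool pot, fixed: outer radius 31 mm, inner radius 28 mm, height 95 mm, floor 4 mm thick. Origin: centre of its underside on the bench. The rod leans towards its own +x side. Pot and tube stand one left and one right of the bowl, either way round.
- tube: Yellow upright tube for the rod, fixed, on a grey foot (radius 42 mm, 12 mm high). Bore 22 mm in diameter, flared to about 36 mm over the top 12 mm; mouth 112 mm and inner floor 6 mm above the bench. Origin: centre of the underside; z up along the bore. Fully home, the rod's tip rests on the tube's floor and its handle stands above the mouth.
- tube_floor (a point): Centre of the tube's inner floor, 6 mm above the bench.
- magnifier: Bench magnifier stand, fixed: white foot of radius 72 mm and 24 mm high, steel pillar of radius 9 mm up to 235 mm. Origin: centre of the foot's underside, on the hinge axis of the lens arm; z up; its -x side looks roughly to the robot.
- lens_arm (a joint): Angle (rad) of the magnifier's horizontal arm about the vertical pillar. At 0 the arm points along the stand's own -x; growing values swing the lens clockwise seen from above (towards the stand's +y, the robot's left). Range -0.6 to 1.5. A friction hinge (0.45 N m): it stays where it is left, and takes about 1.5 N at the handle. Starts swung out to the left, at 0.94 to 1.08.
- lens_centre (a point): Centre of the round lens, 250 mm out from the pillar and 257 mm above the bench. The lens housing is a flat white disc of radius 60 mm, 24 mm thick (245 to 269 mm above the bench); white twin arm bars, 28 mm wide together, join it to the pillar at the same height.
- lens_handle (a point): Middle of the short black round handle that sticks out from the lens housing, away from the pillar: 20 mm in diameter, 40 mm long, its axis level and radial, 257 mm above the bench; this point is 330 mm from the hinge axis. The handle can be pushed sideways with shut fingers.
- cone_back: Bystander: loose steel bearing ring lying flat, outer radius 50 mm, 30 mm high, 0.9 kg. Origin: centre of its underside. Must not be moved.
- cone_right: Bystander: loose steel bearing ring with a yellow tag, outer radius 48 mm, 36 mm high with its tag. Origin: centre of its underside. Must not be moved.
- cone_left: Bystander: loose steel bearing ring with a yellow tag, outer radius 48 mm, 36 mm high with its tag. Origin: centre of its underside. Must not be moved.
- jar: Bystander: green grease jar with a white lid, radius 36 mm, 95 mm high, upright. Origin: centre of its underside. Must not be moved.
- brush: Bystander: wooden hand brush lying flat on the bench, about 200 mm long along its x, less than 40 mm high. Origin: on its underside. Must not be moved.
Not all that is in view belongs to the job. Of the things that look like the bowl, the smaller one is meant.

How it is judged:
By the outcome, as a careful person would: the job done as asked, in the order asked, and still so for the second after the job is handed in, with the robot touching nothing.
It also fails if it takes over 72 s, if anything falls off the work surface, if the arm or the gripper's body presses on something with over 40 N, if the wrist force passes 120 N, or if a joint passes its speed limit or range.

## Working session

There is one attempt and no reset: what is moved stays moved. The work goes in short steps, Python scripts to look and compute and a tool call to move; the robot and the scene stay as the last step left them, time stands still between calls to the robot, and variables do not carry over. Pictures are saved under pics/ and viewed, at most 10 in all, crops included, and the job is handed in when it is done.

Besides the shell and the picture viewer there is one more tool, called as name(argument=value, ...) on one line, values as JSON. servo_tool: Moves the arm, as the interface text tells. Its arguments: {"type":"object","properties":{"plan":{"type":"array","items":{"type":"array","items":{"type":"number"}}},"force":{"type":"number"}},"required":["plan"]}

```bash
mkdir -p pics
cat > h.py <<'E'
import numpy as np, cv2
from station import ctrl
def snap(n):
    c=ctrl.camera(n); np.savez(f'{n}.npz',**c); return c
def load(n): return dict(np.load(f'{n}.npz'))
def ray(c,u,v):
    K=c['mtx'];P=c['pose']
    d=np.array([(u-K[0,2])/K[0,0],-(v-K[1,2])/K[1,1],-1.0])
    return P[:3,3],P[:3,:3]@d
def onz(c,u,v,z):
    o,d=ray(c,u,v);return o+d*(z-o[2])/d[2]
def dep(c,u,v):
    o,d=ray(c,u,v);return o+d*c['z_map'][int(v),int(u)]
def cloud(c):
    K=c['mtx'];P=c['pose'];v,u=np.mgrid[:480,:640]
    d=np.stack([(u-K[0,2])/K[0,0],-(v-K[1,2])/K[1,1],-np.ones(u.shape)],-1)
    return P[:3,3]+(d*c['z_map'][...,None])@P[:3,:3].T
E
python3 - <<'E'
from h import *
for n in('scene','top'):
    c=snap(n); print(n,c['mtx'].tolist(),c['pose'].round(3).tolist())
    cv2.imwrite(f'pics/{n}.png',c['pixels'][...,::-1])
print(ctrl.get_obs())
E
```

```text
scene [[480.84388347230833, 0.0, 311.47089343668443], [0.0, 480.84388347230833, 240.20122347839967], [0.0, 0.0, 1.0]] [[-0.651, -0.646, 0.399, 0.988], [0.759, -0.545, 0.357, 0.409], [-0.013, 0.535, 0.845, 1.158], [0.0, 0.0, 0.0, 1.0]]
top [[466.11954864799617, 0.0, 322.1587921579319], [0.0, 466.11954864799617, 243.11484946270642], [0.0, 0.0, 1.0]] [[-0.001, 0.988, -0.155, 0.291], [-1.0, -0.003, -0.013, -0.018], [-0.013, 0.155, 0.988, 1.475], [0.0, 0.0, 0.0, 1.0]]
{'time_s': 0.1, 'qpos': array([ 1.05843037e+00,  3.00439983e-01,  1.52148889e+00,  7.06073836e-06,
        1.32070643e+00, -6.66232893e-02]), 'joint_vel': array([-0.00040389, -0.00125965, -0.00186137, -0.00020416, -0.0001596 ,
       -0.0005637 ]), 'tau': array([ 1.90215571e-03, -5.32645226e+01, -3.53283584e+01,  7.10298331e-02,
        2.34896585e-02, -3.88178023e-05]), 'ee_pos': array([0.23702219, 0.49605693, 0.2049424 ]), 'eef_rot': array([-3.14055277e+00, -7.62374131e-05,  2.69584819e+00]), 'force': array([0.49856378, 0.04722761, 0.29082423]), 'moment': array([ 0.02904317, -0.0123753 ,  0.03634263]), 'grip_force': 0.0, 'grip_width': 0.09425016339260232}
```

View pics/scene.png

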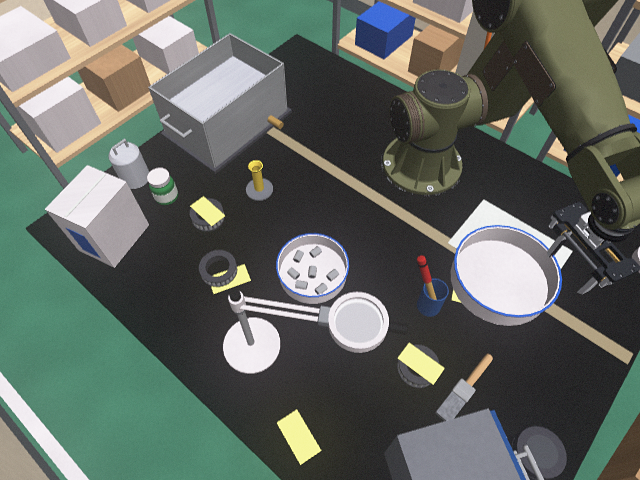

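View pics/top.png

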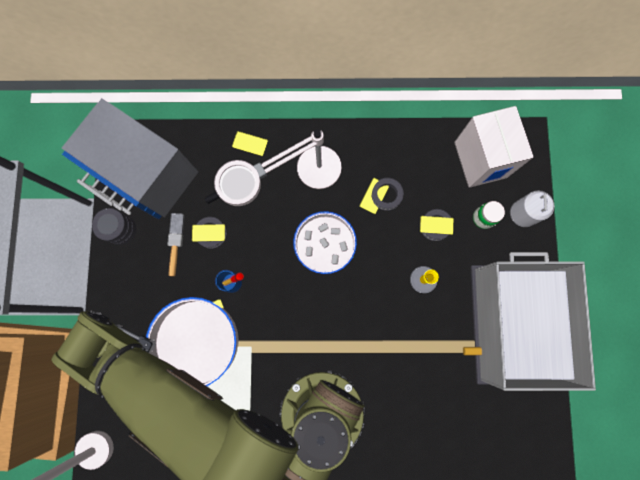

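The scene shows the small bowl with rollers at (312,268) and the lens at (358,322); the rod's red handle is at (423,270), leaning in the blue pot at (432,298), and the yellow tube is at (258,178). In the top view, the bowl is at (325,243), the pot at (228,281), the tube at (427,278), the lens at (238,183) and the foot at (319,167).

Things that could be mistaken for the targets:
- **Bowl:** small bowl (325,243) or large empty bowl (192,340) in the top view. I choose the small one.
- **Rod:** red/brass rod (423,270), wooden brush handle (482,370) or wooden peg (275,121) in the scene view. I choose the rod in the pot.
- **Tube:** yellow tube (258,178) or the yellow tags. I choose the tube.

Run:
```python
from h import *
def comp(m,near,r=60):
    n,l,s,ce=cv2.connectedComponentsWithStats(m.astype(np.uint8)); 
    return [(i,s[i,4],ce[i].round(1)) for i in range(1,n) if s[i,4]>8 and np.hypot(*(ce[i]-near))<r],l
t=load('top');s=load('scene')
T=cv2.cvtColor(t['pixels'],cv2.COLOR_RGB2HSV);S=cv2.cvtColor(s['pixels'],cv2.COLOR_RGB2HSV)
blue=lambda H:(abs(H[...,0].astype(int)-110)<14)&(H[...,1]>110)
red=lambda H:((H[...,0]<6)|(H[...,0]>172))&(H[...,1]>150)&(H[...,2]>80)
yel=lambda H:(abs(H[...,0].astype(int)-26)<6)&(H[...,1]>150)
ct=cloud(t);cs=cloud(s)
# bowl
m=np.zeros((480,640),np.uint8);cv2.circle(m,(325,243),40,1,-1);b=blue(T)&(m>0)
e=cv2.fitEllipse(np.argwhere(b)[:,::-1].astype(np.float32));print('bowl',e,onz(t,*e[0],.05).round(4))
m=np.zeros((480,640),np.uint8);cv2.circle(m,(312,267),45,1,-1);b=blue(S)&(m>0)
P=cs[b];P=P[abs(P[:,2]-.05)<.006];A=np.c_[2*P[:,:2],np.ones(len(P))];x=np.linalg.lstsq(A,(P[:,:2]**2).sum(1),rcond=None)[0];print('bowl scene circ',x[:2],np.sqrt(x[2]+x[:2]@x[:2]),P[:,2].mean())
# pot
for nm,c,H,cl,near in(('top',t,T,ct,(228,281)),('scene',s,S,cs,(432,298))):
    m=np.zeros((480,640),np.uint8);cv2.circle(m,near,25,1,-1);b=blue(H)&(m>0);P=cl[b];P=P[abs(P[:,2]-.095)<.007]
    A=np.c_[2*P[:,:2],np.ones(len(P))];x=np.linalg.lstsq(A,(P[:,:2]**2).sum(1),rcond=None)[0];print('pot',nm,x[:2],np.sqrt(x[2]+x[:2]@x[:2]),len(P))
# tube
for nm,c,H,cl,near in(('top',t,T,ct,(429,277)),('scene',s,S,cs,(257,172))):
    m=np.zeros((480,640),np.uint8);cv2.circle(m,near,25,1,-1);b=yel(H)&(m>0);P=cl[b];P=P[(P[:,2]>.09)&(P[:,2]<.125)]
    print('tube',nm,P.min(0).round(4),P.max(0).round(4),P.mean(0).round(4),len(P))
# rod
P=[]
for nm,H,cl,near in(('top',T,ct,(238,276)),('scene',S,cs,(423,268))):
    m=np.zeros((480,640),np.uint8);cv2.circle(m,near,30,1,-1);b=red(H)&(m>0);Q=cl[b];P.append(Q)
    print('red',nm,len(Q),np.argwhere(b).min(0),np.argwhere(b).max(0),Q.mean(0).round(4),Q.min(0).round(3),Q.max(0).round(3))
Q=P[1];u,_,vt=np.linalg.svd(Q-Q.mean(0));print('axis',vt[0])
# magnifier
for nm,cl,near,r in(('foot',ct,(319,167),40),('lens',ct,(238,183),45)):
    m=np.zeros((480,640),np.uint8);cv2.circle(m,near,r,1,-1);Q=cl[m>0]
    z=.024 if nm=='foot' else .265
    Q=Q[abs(Q[:,2]-z)<.008]
    if nm=='foot':
        Q=Q; print('foot',Q.min(0).round(4),Q.max(0).round(4))
    else:
        h=cv2.minEnclosingCircle((Q[:,:2]*1000).astype(np.float32));print('lens',h,Q.min(0),Q.max(0),np.median(Q,0))
# rollers
m=np.zeros((480,640),np.uint8);cv2.circle(m,(325,243),27,1,-1)
g=(m>0)&(T[...,2]<190);l,_=comp(g,(325,243))
for i,a,c in l: print('roller',a,c,onz(t,*c,.02).round(4))
print('base?',onz(t,321,440,0))
z=cv2.resize(t['pixels'][120:310,190:460],None,fx=2.9,fy=2.9,interpolation=cv2.INTER_CUBIC)
cv2.imwrite('pics/crop.png',z[...,::-1])
```

```text
bowl ((324.51898193359375, 242.17172241210938), (61.86347961425781, 62.51850891113281), 89.18585968017578) [ 0.517  -0.0071  0.05  ]
bowl scene circ [ 0.51967625 -0.00977198] 0.09486905792326895 0.04970820929734796
pot top [0.39562185 0.28579774] 0.029042377279660345 65
pot scene [0.39897695 0.28538494] 0.02938591131406961 105
tube top [ 0.3854 -0.3385  0.0902] [ 0.4244 -0.2977  0.1173] [ 0.4054 -0.3207  0.1065] 117
tube scene [ 0.3879 -0.3398  0.0904] [ 0.4273 -0.2985  0.1153] [ 0.406  -0.3223  0.1037] 124
red top 84 [272 231] [281 243] [0.4004 0.238  0.1653] [ 0.39   0.219 -0.002] [0.43  0.272 0.192]
red scene 196 [255 417] [282 431] [0.4078 0.2434 0.1616] [ 0.28   0.184 -0.004] [0.988 0.409 1.158]
axis [0.48332024 0.11583991 0.86774574]
foot [ 0.709  -0.0513  0.016 ] [0.8313 0.0788 0.0308]
lens ((651.9635009765625, 214.3024444580078), 110.16461181640625) [0.58585839 0.11409542 0.25701304] [0.71635279 0.31177738 0.27291699] [0.64995241 0.2225937  0.26233426]
roller 54 [322.9 227.3] [ 0.5696 -0.0018  0.02  ]
roller 51 [335.1 230.7] [ 0.5585 -0.0405  0.02  ]
roller 55 [307.9 234.9] [0.5453 0.0457 0.02  ]
roller 58 [324.  242.5] [ 0.5207 -0.0052  0.02  ]
roller 55 [343.3 246.1] [ 0.509  -0.0661  0.02  ]
roller 56 [308.8 251.1] [0.4935 0.0427 0.02  ]
roller 57 [334.6 259. ] [ 0.4681 -0.0384  0.02  ]
base? [-0.0768599   0.00512211  0.        ]
```

View pics/crop.png

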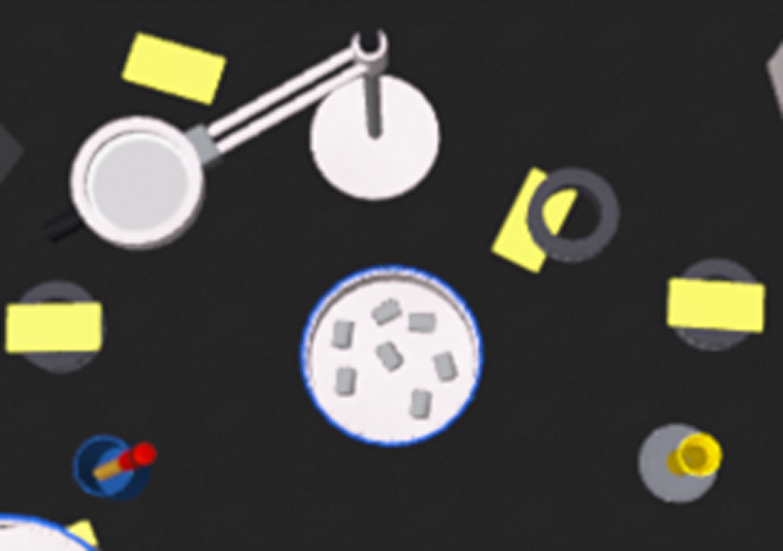

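The crop confirms the choice: the rod's red handle (145,455) with its brass shaft leaning in the blue pot (105,465), and seven rollers in the small bowl with the gap at the lower left. Next I fit the rod axis and the lens angle.

```bash
cat >> h.py <<'E'
from scipy.spatial.transform import Rotation as Rn
red=lambda H:((H[...,0]<6)|(H[...,0]>172))&(H[...,1]>150)&(H[...,2]>60)
def rodmask(c,near,r):
    H=cv2.cvtColor(c['pixels'],cv2.COLOR_RGB2HSV);m=np.zeros((480,640),np.uint8);cv2.circle(m,near,r,1,-1)
    return red(H)&(m>0)
def toolrel(tp,tR,pose=None):
    """shift (m) and rotvec from current commanded/measured tool to target, in tool axes"""
    o=ctrl.get_obs(); R=Rn.from_euler('xyz',o['eef_rot'])
    return R.inv().apply(np.array(tp)-o['ee_pos']), (R.inv()*tR).as_rotvec()
E
python3 - <<'E'
from h import *
t=load('top');s=load('scene')
pl=[]
for c,near,r in((t,(238,276),14),(s,(423,268),22)):
    b=rodmask(c,near,r);px=np.argwhere(b)[:,::-1].astype(np.float32)
    vx,vy,x0,y0=cv2.fitLine(px,cv2.DIST_HUBER,0,.01,.01).ravel()
    o,d1=ray(c,x0-10*vx,y0-10*vy);_,d2=ray(c,x0+10*vx,y0+10*vy);n=np.cross(d1,d2);n/=np.linalg.norm(n);pl.append((n,o))
    P=cloud(c)[b];P=P[(P[:,2]>.09)&(P[:,2]<.25)&(np.hypot(P[:,0]-.4,P[:,1]-.25)<.1)]
    print(P.mean(0).round(4),P[P[:,2].argmax()].round(4),P[P[:,2].argmin()].round(4),len(P), (vx,vy))
    u,_,vt=np.linalg.svd(P-P.mean(0));print(vt[0])
(n1,o1),(n2,o2)=pl;a=np.cross(n1,n2);a/=np.linalg.norm(a);a*=np.sign(a[2])
for z in(.004,.1,.15,.19):
    p=np.linalg.solve([n1,n2,[0,0,1]],[n1@o1,n2@o2,z]);print(z,p.round(4))
print('axis',a,np.degrees(np.arccos(a[2])))
# lens: white disc circle
H=cv2.cvtColor(t['pixels'],cv2.COLOR_RGB2HSV);m=np.zeros((480,640),np.uint8);cv2.circle(m,(238,183),25,1,-1)
w=((H[...,2]>140)&(H[...,1]<40)&(m>0)).astype(np.uint8);w=cv2.morphologyEx(w,cv2.MORPH_OPEN,np.ones((9,9)))
(x,y),r=cv2.minEnclosingCircle(np.argwhere(w)[:,::-1].astype(np.float32));L=onz(t,x,y,.257);print('lens',x,y,r,L)
m[:]=0;cv2.circle(m,(319,167),26,1,-1);w=((H[...,2]>190)&(H[...,1]<30)&(m>0)).astype(np.uint8);w=cv2.morphologyEx(w,cv2.MORPH_OPEN,np.ones((7,7)))
h=cv2.convexHull(np.argwhere(w)[:,::-1]);e=cv2.fitEllipse(h.astype(np.float32));F=onz(t,*e[0],.024);print('foot',e,F,np.linalg.norm((F-L)[:2]),onz(t,317.5,137,.25))
E
```

```text
[0.3989 0.2365 0.1735] [0.3979 0.2308 0.1925] [0.4007 0.2642 0.1252] 81 (np.float32(0.91450924), np.float32(-0.40456504))
[-0.08678773  0.55957027 -0.8242263 ]
[0.4061 0.2432 0.1582] [0.401  0.232  0.1915] [0.4093 0.2572 0.1147] 193 (np.float32(0.2796805), np.float32(0.96009314))
[ 0.01773663  0.46194292 -0.88673229]
0.004 [0.3967 0.3073 0.004 ]
0.1 [0.3995 0.2641 0.1   ]
0.15 [0.401  0.2417 0.15  ]
0.19 [0.4022 0.2237 0.19  ]
axis [ 0.02686056 -0.40961916  0.91186109] 24.236178554040745
lens 237.59091186523438 180.7337646484375 24.055866241455078 [0.65349267 0.22632602 0.257     ]
foot ((318.2491149902344, 166.01052856445312), (42.383426666259766, 45.12655258178711), 130.1962890625) [0.77069605 0.01283872 0.024     ] 0.2435435530895065 [0.77917208 0.01003601 0.25      ]
```

```bash
cat >> h.py <<'E'
def pose():
    o=ctrl.get_obs();return np.array(o['ee_pos']),Rn.from_euler('xyz',o['eef_rot'])
def rows(p,R,tp,tR,n,g):
    """n equal rows, straight line with even turn, rounded; returns end pose as rounded"""
    rv=np.round((R.inv()*tR).as_rotvec()/n,3); out=[]
    for i in range(n):
        d=np.round(R.inv().apply((np.array(tp)-p)/(n-i)),3);out.append([g]+[float(v)+0 for v in d]+[float(v)+0 for v in rv])
        p=p+R.apply(d);R=R*Rn.from_rotvec(rv)
    print(str(out).replace(' ',''));return p,R
def frame(z,y):
    z=np.array(z)/np.linalg.norm(z);y=np.array(y)-np.dot(y,z)*z;y/=np.linalg.norm(y)
    return Rn.from_matrix(np.c_[np.cross(y,z),y,z])
E
python3 - <<'E'
from h import *
a=np.array([.0269,-.4096,.9119]);tip=np.array([.397,.307,.0047])
R=frame(-a,[1,0,0]);p,R0=pose()
print(np.degrees((R0.inv()*R).magnitude()))
p,R0=rows(p,R0,tip+.225*a,R,8,100)
p,R0=rows(p,R0,tip+.225*a,R,8,100)
print(p,tip+.225*a)
p,R0=rows(p,R0,tip+.136*a,R,4,100)
E
```

```text
68.10636336992854
[[100,-0.034,-0.023,-0.001,-0.027,0.049,0.138],[100,-0.037,-0.018,-0.003,-0.027,0.049,0.138],[100,-0.038,-0.013,-0.005,-0.027,0.049,0.138],[100,-0.04,-0.007,-0.007,-0.027,0.049,0.138],[100,-0.04,-0.001,-0.009,-0.027,0.049,0.138],[100,-0.039,0.005,-0.011,-0.027,0.049,0.138],[100,-0.037,0.01,-0.013,-0.027,0.049,0.138],[100,-0.034,0.015,-0.015,-0.027,0.049,0.138]]
[[100,0.0,0.0,0.0,0.0,0.0,0.0],[100,0.0,0.0,0.0,0.0,0.0,0.0],[100,0.0,0.0,0.0,0.0,0.0,0.0],[100,0.0,0.0,0.0,0.0,0.0,0.0],[100,0.0,0.0,0.0,0.0,0.0,0.0],[100,0.0,0.0,0.0,0.0,0.0,0.0],[100,0.0,0.0,0.0,0.0,0.0,0.0],[100,-0.001,0.0,0.0,0.0,0.0,0.0]]
[0.40307175 0.21424476 0.20999401] [0.4030525 0.21484   0.2098775]
[[100,0.0,0.0,0.022,0.0,0.0,-0.001],[100,0.0,0.0,0.022,0.0,0.0,-0.001],[100,0.0,0.0,0.023,0.0,0.0,-0.001],[100,0.0,0.0,0.022,0.0,0.0,-0.001]]
```

servo_tool(plan=[[100,-0.034,-0.023,-0.016,-0.027,0.049,0.138],[100,-0.037,-0.018,-0.018,-0.027,0.049,0.138],[100,-0.038,-0.013,-0.01,-0.027,0.049,0.138],[100,-0.04,-0.007,-0.007,-0.027,0.049,0.138],[100,-0.04,-0.001,-0.009,-0.027,0.049,0.138],[100,-0.039,0.005,-0.011,-0.027,0.049,0.138],[100,-0.037,0.01,-0.003,-0.027,0.049,0.138],[100,-0.034,0.015,0,-0.027,0.049,0.138]], force=50)

```text
time_s: 1.1
ee_pos: [0.4032, 0.2215, 0.2221]
eef_rot: [-3.115, -0.426, 1.563]
force: [0.4, 0.5, -0.5]
grip_width: 0.0941
grip_force: 0.0
```

Run:
```python
from h import *
a=np.array([.0269,-.4096,.9119]);tip=np.array([.397,.307,.0047])
R=frame(-a,[1,0,0]);p,R0=pose();print(p,R0.apply([0,0,1]),ctrl.get_obs()['qpos'])
d=p-tip;print('along',d@a,'off',R0.inv().apply(d-(d@a)*a))
c=snap('wrist');cv2.imwrite('pics/w1.png',c['pixels'][...,::-1])
p,R0=rows(p,R0,tip+.136*a,R,5,100)
```

```text
[0.40315856 0.22148307 0.22214568] [-0.02321346  0.41290523 -0.91047812] [0.17541063 0.02160226 1.86229966 0.44953538 1.23740604 0.03214028]
along 0.23348211864290574 off [ 1.10853819e-02 -1.95741795e-04  5.28330911e-05]
[[100,-0.002,0.0,0.019,0.001,-0.001,-0.001],[100,-0.002,0.0,0.02,0.001,-0.001,-0.001],[100,-0.002,0.0,0.019,0.001,-0.001,-0.001],[100,-0.003,0.0,0.02,0.001,-0.001,-0.001],[100,-0.002,0.0,0.019,0.001,-0.001,-0.001]]
```

View pics/w1.png

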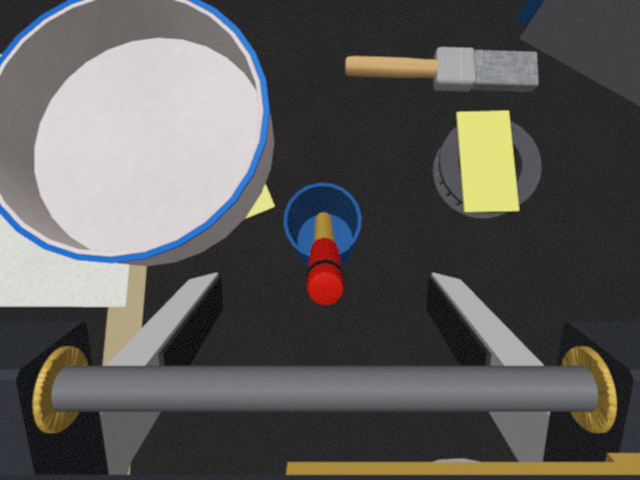

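The wrist view shows the red handle end at (325,290), midway between the fingertips (219 and 432), so it is centred in y. I'll shift tool x first, descend, then close.

servo_tool(plan=[[100,-0.011,0,0,0.004,-0.004,-0.003],[100,0,0,0.019,0,0,0],[100,0,0,0.02,0,0,0],[100,0,0,0.02,0,0,0],[100,0,0,0.02,0,0,0],[100,0,0,0.018,0,0,0],[0,0,0,0,0,0,0],[0,0,0,0,0,0,0]], force=50)

```text
time_s: 2.15
ee_pos: [0.3997, 0.2524, 0.1299]
eef_rot: [-3.114, -0.42, 1.574]
force: [0.2, -0.0, 0.6]
grip_width: 0.0772
grip_force: 0.0
```

servo_tool(plan=[[0,0,0,0,0,0,0],[0,0,0,0,0,0,0],[0,0,0,0,0,0,0],[0,0,0,0,0,0,0],[0,0,0,0,0,0,0],[0,0,0,0,0,0,0],[0,0,0,0,0,0,0],[0,0,0,0,0,0,0]])

```text
time_s: 3.15
ee_pos: [0.3995, 0.2523, 0.1292]
eef_rot: [-3.113, -0.42, 1.572]
force: [-0.7, 0.0, 1.2]
grip_width: 0.0206
grip_force: 50.0
```

Run:
```python
from h import *
o=ctrl.get_obs();a=np.array([.0269,-.4096,.9119]);tip=np.array([.397,.307,.0047]);p,R=pose();d=p-tip
print(o['grip_width'],o['grip_force'],o['force'],d@a,R.inv().apply(d-(d@a)*a),p)
c=snap('wrist');cv2.imwrite('pics/w2.png',c['pixels'][...,::-1])
b=rodmask(c,(325,330),90);P=cloud(c)[b];P=R.inv().apply(P-p);print(len(P),P.mean(0),P.min(0),P.max(0))
# draw out: along axis until tip clears rim
pr=p+np.array([0,0,.13])
print('up');p2,R2=rows(p,R,pr,R,4,0)
```

```text
0.02059771633284813 50.00020980834961 [-0.69239924  0.02466108  1.23894491] 0.135993729047098 [ 1.07113888e-03 -1.11809602e-03  8.24185542e-06] [0.39953913 0.25226378 0.1291714 ]
4613 [ 0.00638667 -0.00044933 -0.04083469] [-0.00176805 -0.01066785 -0.17915011] [0.06924611 0.00994061 0.01435047]
up
[[0,0.013,-0.001,-0.03,0.0,0.0,0.0],[0,0.013,-0.001,-0.03,0.0,0.0,0.0],[0,0.014,-0.001,-0.029,0.0,0.0,0.0],[0,0.013,0.0,-0.03,0.0,0.0,0.0]]
```

servo_tool(plan=[[0,0.013,-0.001,-0.03,0,0,0],[0,0.013,-0.001,-0.03,0,0,0],[0,0.014,0,-0.03,0,0,0],[0,0.013,0,-0.03,0,0,0],[0,0,0,0,0,0,0],[0,0,0,0,0,0,0],[0,0,0,0,0,0,0],[0,0,0,0,0,0,0]])

```text
time_s: 4.2
ee_pos: [0.4009, 0.2516, 0.2596]
eef_rot: [-3.112, -0.42, 1.571]
force: [-0.3, -0.5, -2.2]
grip_width: 0.0209
grip_force: 50.0
```

Run:
```python
from h import *
o=ctrl.get_obs();p,R=pose();print(p,o['force'],o['grip_width'],R.apply([0,0,1]))
rows(p,R,[.463,.0085,.236],frame([0,0,-1],[1,0,0]),8,0)
```

```text
[0.40088652 0.25161489 0.25958851] [-0.26837817 -0.4698088  -2.24790456] 0.020870477445212577 [-0.03014867  0.40730453 -0.91279465]
[[0,-0.029,0.007,-0.01,-0.004,-0.052,0.001],[0,-0.029,0.008,-0.008,-0.004,-0.052,0.001],[0,-0.03,0.008,-0.007,-0.004,-0.052,0.001],[0,-0.03,0.008,-0.005,-0.004,-0.052,0.001],[0,-0.03,0.007,-0.004,-0.004,-0.052,0.001],[0,-0.031,0.008,-0.002,-0.004,-0.052,0.001],[0,-0.031,0.008,0.0,-0.004,-0.052,0.001],[0,-0.03,0.007,0.001,-0.004,-0.052,0.001]]
```

servo_tool(plan=[[0,-0.029,0.007,-0.01,-0.004,-0.052,0.001],[0,-0.029,0.008,-0.008,-0.004,-0.052,0.001],[0,-0.03,0.008,-0.007,-0.004,-0.052,0.001],[0,-0.03,0.008,-0.005,-0.004,-0.052,0.001],[0,-0.03,0.007,-0.004,-0.004,-0.052,0.001],[0,-0.031,0.008,-0.002,-0.004,-0.052,0.001],[0,-0.031,0.008,0,-0.004,-0.052,0.001],[0,-0.03,0.007,0.001,-0.004,-0.052,0.001]])

```text
time_s: 5.2
ee_pos: [0.4632, 0.0078, 0.2363]
eef_rot: [3.139, -0.003, 1.569]
force: [-0.0, 0.1, -2.8]
grip_width: 0.0203
grip_force: 50.0
```

Run:
```python
from h import *
o=ctrl.get_obs();p,R=pose();print(p,o['force'],o['grip_width'],R.apply([0,0,1]))
c=snap('wrist');cv2.imwrite('pics/w3.png',c['pixels'][...,::-1])
```

```text
[0.46324503 0.00778221 0.23633   ] [-0.020252    0.12254486 -2.77750484] 0.02026805111232284 [ 0.00288447  0.00263318 -0.99999237]
```

View pics/w3.png

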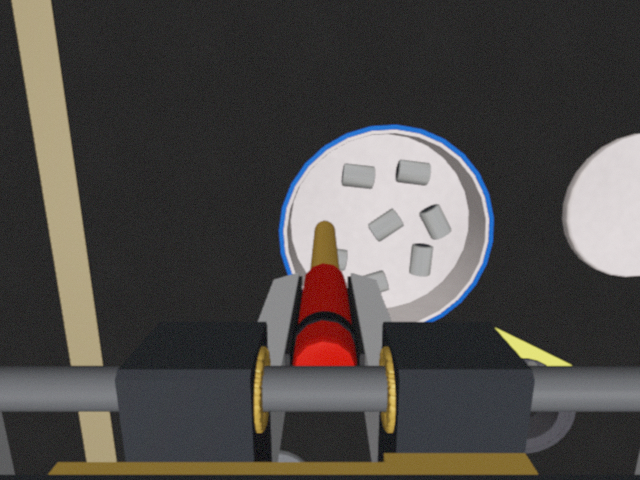

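The wrist view shows the brass tip at (324,223), over the gap (rollers at (358,175) and (345,260)), with the bowl ring centred near (387,225). Next I measure the bowl, the rollers and the tip offset from this view.

```bash
cat >> h.py <<'E'
def bowlstate(c,draw=None):
    H=cv2.cvtColor(c['pixels'],cv2.COLOR_RGB2HSV);P=cloud(c)
    b=(abs(H[...,0].astype(int)-110)<14)&(H[...,1]>110)&(abs(P[...,2]-.05)<.008)&(np.hypot(P[...,0]-.518,P[...,1]+.0085)<.13)
    Q=P[b];A=np.c_[2*Q[:,:2],np.ones(len(Q))];x=np.linalg.lstsq(A,(Q[:,:2]**2).sum(1),rcond=None)[0]
    ctr=x[:2];print('bowl',ctr.round(4),np.sqrt(x[2]+ctr@ctr).round(4),len(Q))
    g=(np.hypot(P[...,0]-ctr[0],P[...,1]-ctr[1])<.086)&(P[...,2]<.035)&(P[...,2]>.012)&(H[...,1]<60)
    n,l,s,ce=cv2.connectedComponentsWithStats(cv2.morphologyEx(g.astype(np.uint8),cv2.MORPH_OPEN,np.ones((3,3))))
    for i in range(1,n):
        if s[i,4]>15:
            w=onz(c,*ce[i],.02);d=w[:2]-ctr;print(' roller',s[i,4],ce[i].round(0),w[:2].round(4),'r',np.hypot(*d).round(3),'ang',np.degrees(np.arctan2(d[1],d[0])).round(0))
    return ctr
E
python3 - <<'E'
from h import *
c=load('wrist');p,R=pose();H=cv2.cvtColor(c['pixels'],cv2.COLOR_RGB2HSV)
bowlstate(c)
b=(H[...,0]>10)&(H[...,0]<25)&(H[...,1]>120)
m=np.zeros((480,640),np.uint8);cv2.rectangle(m,(300,210),(350,265),1,-1);b&=m>0
q=np.argwhere(b);print('brass rows',q.min(0),q.max(0))
P=R.inv().apply(cloud(c)[b]-p);ok=(P[:,2]<.2)&(abs(P[:,0])<.05);P=P[ok]
for lo in np.arange(.02,.14,.02):
    k=P[(P[:,2]>=lo)&(P[:,2]<lo+.02)]
    if len(k):print(round(lo,2),len(k),k.mean(0).round(4),k[:,1].min().round(4),k[:,1].max().round(4))
print(P[:,2].max())
E
```

```text
bowl [ 0.519  -0.0091] 0.0948 1944
 roller 776 [413. 172.] [0.5474 0.0449] r 0.061 ang 62.0
 roller 736 [358. 176.] [0.4956 0.0418] r 0.056 ang 115.0
 roller 731 [435. 222.] [ 0.5711 -0.0028] r 0.052 ang 7.0
 roller 669 [386. 224.] [ 0.523  -0.0052] r 0.006 ang 44.0
 roller 681 [421. 260.] [ 0.5591 -0.0411] r 0.051 ang -39.0
 roller 178 [342. 258.] [ 0.4814 -0.0393] r 0.048 ang -141.0
 roller 253 [380. 280.] [ 0.5191 -0.0618] r 0.053 ang -90.0
brass rows [222 312] [265 337]
0.02 233 [ 0.0086 -0.0008  0.0311] -0.0075 0.0061
0.04 219 [ 0.0087 -0.0008  0.0495] -0.0077 0.0061
0.06 173 [ 0.0089 -0.0009  0.0694] -0.0077 0.0062
0.08 132 [ 0.0092 -0.0009  0.0896] -0.0075 0.0057
0.1 111 [ 0.0094 -0.0009  0.1098] -0.0074 0.0055
0.12 14 [ 0.01   -0.002   0.1221] -0.0062 0.0034
0.12432772463620984
```

Grasp verified: rod in line with the tool, tip 136 mm past the TCP, offset about 2 mm. Now I lower into the gap and compute one circuit.

servo_tool(plan=[[0,0,0.002,0.02,0,0,0],[0,0,0,0.02,0,0,0],[0,0,0,0.02,0,0,0],[0,0,0,0.015,0,0,0],[0,0,0,0.008,0,0,0],[0,0,0,0.006,0,0,0],[0,0,0,0,0,0,0],[0,0,0,0,0,0,0]])

```text
time_s: 6.25
ee_pos: [0.4656, 0.0091, 0.1483]
eef_rot: [3.137, -0.004, 1.569]
force: [0.0, -0.2, -2.7]
grip_width: 0.0206
grip_force: 50.0
```

Run:
```python
from h import *
o=ctrl.get_obs();p,R=pose();print(p,o['force'])
C=np.array([.519,-.009]);tp=p[:2]+[-.001,.0025]-C;print(np.hypot(*tp),np.degrees(np.arctan2(tp[1],tp[0])))
th=np.radians(np.arange(162,-199,-15));q=.057*np.c_[np.cos(th),np.sin(th)];q[0]=tp
d=np.round(np.diff(q,axis=0),3)
for k in range(0,24,8):print(str([[0,float(y),float(x),0,0,0,0] for x,y in d[k:k+8]]))
```

```text
[0.46563304 0.00912896 0.14826746] [ 0.03839535 -0.18676121 -2.71717457]
0.05814911615359842 159.22128915151296
[[0, 0.01, 0.007, 0, 0, 0, 0], [0, 0.011, 0.01, 0, 0, 0, 0], [0, 0.008, 0.012, 0, 0, 0, 0], [0, 0.005, 0.014, 0, 0, 0, 0], [0, 0.001, 0.015, 0, 0, 0, 0], [0, -0.003, 0.015, 0, 0, 0, 0], [0, -0.006, 0.013, 0, 0, 0, 0], [0, -0.01, 0.011, 0, 0, 0, 0]]
[[0, -0.012, 0.008, 0, 0, 0, 0], [0, -0.014, 0.005, 0, 0, 0, 0], [0, -0.015, 0.001, 0, 0, 0, 0], [0, -0.015, -0.003, 0, 0, 0, 0], [0, -0.013, -0.006, 0, 0, 0, 0], [0, -0.011, -0.01, 0, 0, 0, 0], [0, -0.008, -0.012, 0, 0, 0, 0], [0, -0.005, -0.014, 0, 0, 0, 0]]
[[0, -0.001, -0.015, 0, 0, 0, 0], [0, 0.003, -0.015, 0, 0, 0, 0], [0, 0.006, -0.013, 0, 0, 0, 0], [0, 0.01, -0.011, 0, 0, 0, 0], [0, 0.012, -0.008, 0, 0, 0, 0], [0, 0.014, -0.005, 0, 0, 0, 0], [0, 0.015, -0.001, 0, 0, 0, 0], [0, 0.015, 0.003, 0, 0, 0, 0]]
```

servo_tool(plan=[[0,0.01,0.007,0.001,0,0,0],[0,0.011,0.01,0,0,0,0],[0,0.008,0.012,0,0,0,0],[0,0.005,0.014,0,0,0,0],[0,0.001,0.015,0,0,0,0],[0,-0.003,0.015,0,0,0,0],[0,-0.006,0.013,0,0,0,0],[0,-0.01,0.011,0,0,0,0]])

```text
time_s: 7.25
ee_pos: [0.5614, 0.0244, 0.1463]
eef_rot: [-3.139, -0.002, 1.57]
force: [-14.0, -5.0, 1.4]
grip_width: 0.0205
grip_force: 50.1
```

Run:
```python
from h import *
o=ctrl.get_obs();p,R=pose();print(p,o['force'],R.apply([0,0,1]))
c=snap('wrist');cv2.imwrite('pics/w4.png',c['pixels'][...,::-1]);bowlstate(c)
```

```text
[0.56140566 0.02441242 0.14634655] [-14.00365671  -5.04624656   1.40918617] [-0.00277051  0.0024123  -0.99999325]
bowl [ 0.5191 -0.009 ] 0.0948 2836
 roller 1216 [245. 179.] [0.503  0.0639] r 0.075 ang 102.0
 roller 1065 [345. 218.] [0.5758 0.0352] r 0.072 ang 38.0
 roller 523 [344. 263.] [5.761e-01 3.000e-04] r 0.058 ang 9.0
 roller 995 [276. 268.] [ 0.5234 -0.004 ] r 0.007 ang 48.0
 roller 1031 [210. 309.] [ 0.4707 -0.0377] r 0.056 ang -149.0
```

View pics/w4.png

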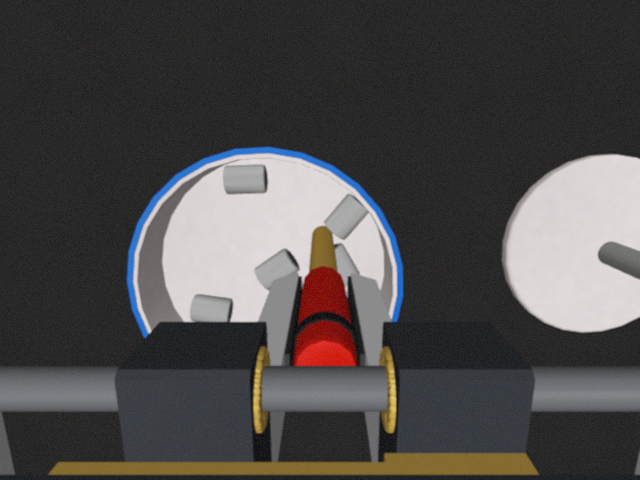

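The view shows the rod passing inside a roller at (345,218), wedged towards the wall with a 14 N side force; the bowl hasn't moved. I back off inward, then sweep at a larger radius so contact pushes are tangential.

servo_tool(plan=[[0,-0.003,-0.012,0,0,0,0],[0,0,-0.012,0,0,0,0],[0,0.01,0.001,0,0,0,0],[0,0.012,0.003,0,0,0,0],[0,0.011,0.002,0,0,0,0],[0,0,0,0,0,0,0],[0,0,0,0,0,0,0],[0,0,0,0,0,0,0]])

```text
time_s: 8.3
ee_pos: [0.5445, 0.0547, 0.1472]
eef_rot: [3.138, -0.004, 1.569]
force: [-0.0, 0.2, -2.2]
grip_width: 0.0204
grip_force: 50.0
```

Run:
```python
from h import *
o=ctrl.get_obs();p,R=pose();print(p,o['force'])
bowlstate(snap('wrist'))
C=np.array([.519,-.009]);tp=p[:2]+[-.001,.0025]-C;print(tp,np.hypot(*tp),np.degrees(np.arctan2(tp[1],tp[0])))
th=np.radians(70-12.5*np.arange(17));q=.070*np.c_[np.cos(th),np.sin(th)];q[0]=tp
d=np.round(np.diff(q,axis=0),3)
for k in range(0,16,8):print(str([[0,float(y),float(x),0,0,0,0] for x,y in d[k:k+8]]))
```

```text
[0.54448166 0.05472436 0.14724231] [-7.67253226e-04  1.83324845e-01 -2.17883082e+00]
bowl [ 0.519 -0.009] 0.0948 2559
 roller 1125 [269. 220.] [0.5028 0.0641] r 0.075 ang 103.0
 roller 979 [365. 255.] [0.5753 0.0361] r 0.072 ang 39.0
[0.02448166 0.06622436] 0.0706046565475854 69.71177582237311
[[0, -0.007, 0.013, 0, 0, 0, 0], [0, -0.01, 0.012, 0, 0, 0, 0], [0, -0.012, 0.01, 0, 0, 0, 0], [0, -0.014, 0.007, 0, 0, 0, 0], [0, -0.015, 0.004, 0, 0, 0, 0], [0, -0.015, 0.0, 0, 0, 0, 0], [0, -0.015, -0.003, 0, 0, 0, 0], [0, -0.014, -0.006, 0, 0, 0, 0]]
[[0, -0.012, -0.009, 0, 0, 0, 0], [0, -0.01, -0.011, 0, 0, 0, 0], [0, -0.007, -0.013, 0, 0, 0, 0], [0, -0.004, -0.015, 0, 0, 0, 0], [0, -0.001, -0.015, 0, 0, 0, 0], [0, 0.002, -0.015, 0, 0, 0, 0], [0, 0.006, -0.014, 0, 0, 0, 0], [0, 0.008, -0.013, 0, 0, 0, 0]]
```

servo_tool(plan=[[0,-0.007,0.013,0,0,0,0],[0,-0.01,0.012,0,0,0,0],[0,-0.012,0.01,0,0,0,0],[0,-0.014,0.007,0,0,0,0],[0,-0.015,0.004,0,0,0,0],[0,-0.015,0,0,0,0,0],[0,-0.015,-0.003,0,0,0,0],[0,-0.014,-0.006,0,0,0,0]])

```text
time_s: 9.35
ee_pos: [0.5815, -0.0483, 0.147]
eef_rot: [3.138, -0.004, 1.569]
force: [-0.4, 1.8, -2.0]
grip_width: 0.0206
grip_force: 50.0
```

Run:
```python
from h import *
o=ctrl.get_obs();p,R=pose();print(p,o['force']);bowlstate(snap('wrist'));bowlstate(snap('scene'))
```

```text
[ 0.58151668 -0.04826427  0.1469724 ] [-0.35691409  1.84890662 -2.02867507]
bowl [ 0.5305 -0.0112] 0.0947 4583
 roller 1489 [240.  76.] [0.5233 0.0623] r 0.074 ang 96.0
 roller 1230 [350. 164.] [0.6008 0.0024] r 0.072 ang 11.0
 roller 1238 [262. 180.] [ 0.5359 -0.0093] r 0.006 ang 20.0
 roller 1229 [187. 215.] [ 0.4792 -0.0346] r 0.056 ang -156.0
 roller 263 [341. 239.] [ 0.5941 -0.0535] r 0.076 ang -34.0
 roller 1111 [239. 256.] [ 0.5163 -0.067 ] r 0.058 ang -104.0
 roller 683 [294. 261.] [ 0.5584 -0.0713] r 0.066 ang -65.0
bowl [ 0.5309 -0.0121] 0.0949 220
 roller 85 [315. 254.] [ 0.4808 -0.0345] r 0.055 ang -156.0
 roller 81 [297. 257.] [ 0.5178 -0.0669] r 0.056 ang -103.0
 roller 112 [282. 273.] [ 0.5825 -0.064 ] r 0.073 ang -45.0
 roller 89 [308. 274.] [ 0.5376 -0.0091] r 0.007 ang 24.0
 roller 63 [331. 285.] [0.5243 0.0608] r 0.073 ang 95.0
 roller 56 [296. 292.] [0.5999 0.0029] r 0.071 ang 12.0
```

Contact pushed the bowl about 12 mm in +x, because a roller wedged again. I lift out, look unobstructed, and switch to short inward pushes that cannot wedge.

servo_tool(plan=[[0,0,0,-0.02,0,0,0],[0,0,0,-0.035,0,0,0],[0,0,0,-0.035,0,0,0],[0,-0.02,-0.015,-0.01,0,0,0],[0,-0.03,-0.02,0,0,0,0],[0,-0.03,-0.015,0,0,0,0],[0,0,0,0,0,0,0],[0,0,0,0,0,0,0]])

```text
time_s: 10.45
ee_pos: [0.5312, -0.127, 0.2467]
eef_rot: [3.138, -0.004, 1.569]
force: [-0.3, -0.2, -2.2]
grip_width: 0.0206
grip_force: 50.0
```

Run:
```python
from h import *
o=ctrl.get_obs();p,R=pose();print(p,o['force']);c=snap('wrist');bowlstate(c)
cv2.imwrite('pics/w5.png',c['pixels'][...,::-1])
```

```text
[ 0.53115846 -0.12699879  0.24665692] [-0.26006447 -0.15812196 -2.22750097]
bowl [ 0.5306 -0.0113] 0.0948 2159
 roller 440 [314.   6.] [0.523  0.0556] r 0.067 ang 96.0
 roller 854 [399.  71.] [0.6002 0.0018] r 0.071 ang 11.0
 roller 822 [328.  85.] [ 0.5359 -0.0101] r 0.005 ang 13.0
 roller 800 [267. 114.] [ 0.4787 -0.0359] r 0.057 ang -155.0
 roller 1407 [369. 146.] [ 0.5742 -0.0658] r 0.07 ang -51.0
 roller 728 [308. 149.] [ 0.5161 -0.0682] r 0.059 ang -104.0
```

View pics/w5.png

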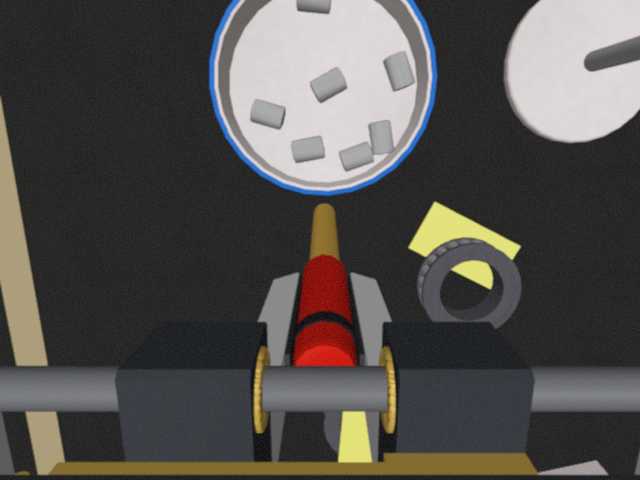

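The view is unobstructed. Rollers: (314,6), (399,71) at the right wall, (328,85) in the middle, (267,114), (308,149), (356,156) and (382,137). Now short, individual pushes: first the one at (314,6), tangentially.

servo_tool(plan=[[0,0.059,-0.012,0,0,0,0],[0,0.058,-0.012,0,0,0,0],[0,0.058,-0.012,0,0,0,0],[0,0,0,0.03,0,0,0],[0,0,0,0.035,0,0,0],[0,0,0,0.024,0,0,0],[0,0,0,0.01,0,0,0],[0,0,0,0,0,0,0]])

```text
time_s: 11.5
ee_pos: [0.4955, 0.0485, 0.1481]
eef_rot: [3.139, -0.004, 1.57]
force: [0.4, -0.5, -2.1]
grip_width: 0.0205
grip_force: 50.0
```

servo_tool(plan=[[0,0.003,0.009,0,0,0,0],[0,0.003,0.01,0,0,0,0],[0,0.002,0.01,0,0,0,0],[0,0,0.01,0,0,0,0],[0,0,0.005,0,0,0,0],[0,0,-0.004,0,0,0,0],[0,0,0,-0.03,0,0,0],[0,0,0,-0.035,0,0,0]])

```text
time_s: 12.5
ee_pos: [0.5347, 0.0557, 0.2138]
eef_rot: [3.139, -0.004, 1.569]
force: [-0.6, 0.2, -2.2]
grip_width: 0.0206
grip_force: 50.0
```

Run:
```python
from h import *
o=ctrl.get_obs();p,R=pose();print(p,o['force'])
C=bowlstate(snap('scene'));C=bowlstate(snap('wrist'));print(p[:2]+[-.001,.0025]-C)
```

```text
[0.53466829 0.05573481 0.21378588] [-0.56137062  0.16167112 -2.19859111]
bowl [ 0.5309 -0.0122] 0.0949 203
 roller 84 [297. 257.] [ 0.518  -0.0667] r 0.056 ang -103.0
 roller 18 [312. 258.] [ 0.4929 -0.0337] r 0.044 ang -150.0
 roller 171 [283. 271.] [ 0.5758 -0.0651] r 0.069 ang -50.0
 roller 90 [308. 274.] [ 0.5378 -0.009 ] r 0.008 ang 24.0
 roller 61 [296. 292.] [0.5997 0.0019] r 0.07 ang 12.0
 roller 27 [322. 293.] [0.5583 0.0552] r 0.073 ang 68.0
bowl [ 0.5305 -0.0111] 0.0948 1575
 roller 634 [350. 211.] [0.5611 0.0591] r 0.077 ang 66.0
 roller 729 [390. 269.] [0.6004 0.0031] r 0.071 ang 11.0
 roller 331 [256. 304.] [ 0.4712 -0.0314] r 0.063 ang -161.0
[0.00321308 0.06932316]
```

servo_tool(plan=[[0,-0.047,0.009,0,0,0,0],[0,-0.046,0.009,0,0,0,0],[0,0,0,0.03,0,0,0],[0,0,0,0.026,0,0,0],[0,0,0,0.01,0,0,0],[0,0,0,0,0,0,0],[0,0.008,-0.005,0,0,0,0],[0,0.008,-0.005,0,0,0,0]])

```text
time_s: 13.6
ee_pos: [0.5433, -0.0203, 0.1478]
eef_rot: [3.137, -0.004, 1.569]
force: [0.7, -0.3, -1.9]
grip_width: 0.0207
grip_force: 50.0
```

servo_tool(plan=[[0,0.008,-0.005,0,0,0,0],[0,0.008,-0.005,0,0,0,0],[0,0.008,-0.005,0,0,0,0],[0,0.008,-0.006,0,0,0,0],[0,-0.004,0.003,0,0,0,0],[0,0,0,-0.03,0,0,0],[0,0,0,-0.036,0,0,0],[0,0,0,0,0,0,0]])

```text
time_s: 14.6
ee_pos: [0.5264, 0.0063, 0.2153]
eef_rot: [3.134, -0.004, 1.569]
force: [0.0, 0.2, -2.4]
grip_width: 0.0204
grip_force: 50.0
```

Run:
```python
from h import *
o=ctrl.get_obs();p,R=pose();print(p,o['force'])
C=bowlstate(snap('scene'));C=bowlstate(snap('wrist'));print(p[:2]+[-.001,.0025]-C)
```

```text
[0.5263703  0.00630749 0.21534626] [ 1.42148931e-04  1.86886749e-01 -2.35804809e+00]
bowl [ 0.5311 -0.012 ] 0.0948 222
 roller 85 [297. 257.] [ 0.5183 -0.0667] r 0.056 ang -103.0
 roller 36 [312. 256.] [ 0.489  -0.0375] r 0.049 ang -149.0
 roller 171 [283. 271.] [ 0.5761 -0.0651] r 0.07 ang -50.0
 roller 92 [333. 277.] [0.5018 0.0481] r 0.067 ang 116.0
 roller 56 [296. 292.] [0.6002 0.0022] r 0.071 ang 12.0
 roller 27 [322. 293.] [0.5583 0.0552] r 0.072 ang 68.0
bowl [ 0.5305 -0.0112] 0.0948 2330
 roller 747 [363. 157.] [0.5605 0.0589] r 0.076 ang 67.0
 roller 823 [295. 170.] [0.5002 0.0483] r 0.067 ang 117.0
 roller 805 [405. 220.] [0.6002 0.0028] r 0.071 ang 11.0
 roller 735 [274. 259.] [ 0.4787 -0.0343] r 0.057 ang -156.0
 roller 691 [387. 280.] [ 0.5857 -0.0556] r 0.071 ang -39.0
[-0.00509904  0.0200144 ]
```

servo_tool(plan=[[0,-0.035,-0.024,0,0,0,0],[0,-0.035,-0.023,0,0,0,0],[0,0,0,0.03,0,0,0],[0,0,0,0.027,0,0,0],[0,0,0,0.01,0,0,0],[0,0,0,0,0,0,0],[0,0.008,0,0,0,0,0],[0,0.008,0,0,0,0,0]])

```text
time_s: 15.7
ee_pos: [0.4786, -0.0463, 0.1463]
eef_rot: [3.137, -0.004, 1.569]
force: [-0.1, 0.4, -2.6]
grip_width: 0.0202
grip_force: 50.0
```

servo_tool(plan=[[0,0.008,0,0,0,0,0],[0,0.008,0,0,0,0,0],[0,0.008,0,0,0,0,0],[0,0.007,0,0,0,0,0],[0,-0.004,0,0,0,0,0],[0,0,0,-0.03,0,0,0],[0,0,0,-0.037,0,0,0],[0,0,0,0,0,0,0]])

```text
time_s: 16.7
ee_pos: [0.4791, -0.0207, 0.2149]
eef_rot: [3.134, -0.003, 1.569]
force: [-0.3, -0.3, -2.1]
grip_width: 0.0208
grip_force: 50.0
```

Run:
```python
from h import *
o=ctrl.get_obs();p,R=pose();print(p,o['force'])
C=bowlstate(snap('scene'));C=bowlstate(snap('wrist'));print(p[:2]+[-.001,.0025]-C)
```

```text
[ 0.47909574 -0.02067614  0.21493651] [-0.32269162 -0.25352239 -2.06108223]
bowl [ 0.5311 -0.0121] 0.0948 234
 roller 82 [297. 257.] [ 0.519 -0.067] r 0.056 ang -102.0
 roller 168 [283. 271.] [ 0.5759 -0.0653] r 0.07 ang -50.0
 roller 180 [330. 273.] [0.4987 0.0338] r 0.056 ang 125.0
 roller 60 [296. 292.] [0.5997 0.0016] r 0.07 ang 11.0
 roller 27 [322. 293.] [0.5583 0.0552] r 0.073 ang 68.0
bowl [ 0.5304 -0.0113] 0.0948 2639
 roller 852 [418. 126.] [0.5603 0.0587] r 0.076 ang 67.0
 roller 861 [348. 138.] [0.5001 0.0482] r 0.067 ang 117.0
 roller 818 [340. 173.] [0.4932 0.018 ] r 0.047 ang 142.0
 roller 874 [459. 190.] [0.5997 0.0024] r 0.071 ang 11.0
 roller 1524 [426. 262.] [ 0.5736 -0.0648] r 0.069 ang -51.0
 roller 671 [364. 264.] [ 0.5164 -0.0661] r 0.057 ang -104.0
[-0.05233933 -0.00688894]
```

servo_tool(plan=[[0,-0.053,0.01,0,0,0,0],[0,0,0,0.03,0,0,0],[0,0,0,0.027,0,0,0],[0,0,0,0.01,0,0,0],[0,0,0,0,0,0,0],[0,0.002,0.007,0,0,0,0],[0,0.003,0.007,0,0,0,0],[0,0.005,0.007,0,0,0,0]])

```text
time_s: 17.8
ee_pos: [0.51, -0.0627, 0.1461]
eef_rot: [3.137, -0.004, 1.569]
force: [-0.1, 0.0, -2.7]
grip_width: 0.0205
grip_force: 50.0
```

servo_tool(plan=[[0,0.006,0.007,0,0,0,0],[0,0.007,0.007,0,0,0,0],[0,0.007,0.007,0,0,0,0],[0,-0.003,-0.003,0,0,0,0],[0,0,0,-0.03,0,0,0],[0,0,0,-0.037,0,0,0],[0,-0.04,0,0,0,0,0],[0,-0.04,0,0,0,0,0]])

```text
time_s: 18.8
ee_pos: [0.5267, -0.1274, 0.213]
eef_rot: [3.137, -0.004, 1.57]
force: [0.1, 0.1, -2.5]
grip_width: 0.0204
grip_force: 50.0
```

Run:
```python
from h import *
o=ctrl.get_obs();p,R=pose();print(p,o['force'])
C=bowlstate(snap('scene'));C=bowlstate(snap('wrist'));print(p[:2]+[-.001,.0025]-C)
```

```text
[ 0.52669779 -0.12735011  0.21300401] [ 0.07290466  0.08124469 -2.51561924]
bowl [ 0.531  -0.0121] 0.0949 240
 roller 254 [287. 268.] [ 0.5618 -0.0648] r 0.061 ang -60.0
 roller 186 [330. 273.] [0.4991 0.0341] r 0.056 ang 125.0
 roller 61 [296. 292.] [0.5997 0.0019] r 0.07 ang 12.0
 roller 27 [322. 293.] [0.5583 0.0552] r 0.073 ang 68.0
bowl [ 0.5306 -0.0114] 0.0948 2418
 roller 538 [289.   7.] [0.499  0.0405] r 0.061 ang 121.0
 roller 32 [374.   1.] [0.5676 0.0447] r 0.067 ang 57.0
 roller 1083 [283.  39.] [0.4934 0.0168] r 0.047 ang 143.0
 roller 1048 [412.  58.] [0.6001 0.0017] r 0.071 ang 11.0
 roller 2575 [361. 142.] [ 0.5591 -0.0661] r 0.062 ang -62.0
[-0.00486175 -0.1134869 ]
```

Run:
```python
from h import *
c=load('wrist');z=c['pixels'][0:230,180:460];cv2.imwrite('pics/w6.png',cv2.resize(z,None,fx=2,fy=2)[...,::-1])
for v in [(360,142)]:print(onz(c,*v,.02))
```

```text
[ 0.55805136 -0.06611715  0.02      ]
```

View pics/w6.png

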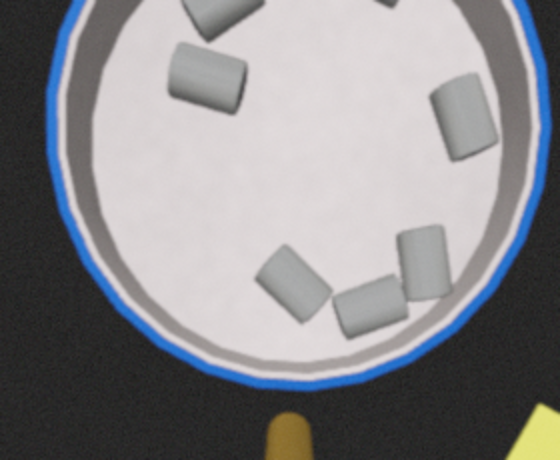

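Run:
```python
from h import *
c=load('wrist')
for n,(u,v) in dict(D=(294,283),B=(370,307),A=(425,262),D1=(268,262),D2=(320,308),tip=(289,415)).items():print(n,(onz(c,180+u/2,v/2,.02)[:2]-[.5306,-.0114]).round(4))
```

```text
D [-0.0013 -0.0542]
B [ 0.032  -0.0646]
A [ 0.0555 -0.0456]
D1 [-0.0125 -0.0453]
D2 [ 0.0101 -0.0649]
tip [-0.0037 -0.1123]
```

The crop shows the roller at (294,283) only turned in place, now lying diagonally. I push it across its axis from the lower left, so it rolls inward.

servo_tool(plan=[[0,0.042,-0.011,0,0,0,0],[0,0,0,0.028,0,0,0],[0,0,0,0.027,0,0,0],[0,0,0,0.01,0,0,0],[0,0,0,0,0,0,0],[0,0.006,0.005,0,0,0,0],[0,0.006,0.005,0,0,0,0],[0,0.006,0.005,0,0,0,0]])

```text
time_s: 19.9
ee_pos: [0.5319, -0.0655, 0.1483]
eef_rot: [3.137, -0.004, 1.569]
force: [0.2, 0.1, -2.5]
grip_width: 0.0205
grip_force: 50.0
```

servo_tool(plan=[[0,0.006,0.005,0,0,0,0],[0,0.006,0.005,0,0,0,0],[0,0.006,0.005,0,0,0,0],[0,-0.003,-0.003,0,0,0,0],[0,0,0,-0.03,0,0,0],[0,0,0,-0.036,0,0,0],[0,-0.04,0,0,0,0,0],[0,-0.04,0,0,0,0,0]])

```text
time_s: 20.9
ee_pos: [0.5427, -0.1323, 0.214]
eef_rot: [3.137, -0.004, 1.57]
force: [0.7, 1.0, -2.4]
grip_width: 0.0204
grip_force: 50.0
```

Run:
```python
from h import *
o=ctrl.get_obs();p,R=pose();print(p,o['force'])
C=bowlstate(snap('scene'));C=bowlstate(snap('wrist'));print(p[:2]+[-.001,.0025]-C)
```

```text
[ 0.54271595 -0.13231813  0.21395688] [ 0.67534405  1.0127707  -2.35146654]
bowl [ 0.5312 -0.012 ] 0.0948 237
 roller 173 [283. 271.] [ 0.576  -0.0649] r 0.069 ang -50.0
 roller 178 [330. 273.] [0.4986 0.0341] r 0.056 ang 125.0
 roller 81 [295. 279.] [ 0.5725 -0.0239] r 0.043 ang -16.0
 roller 61 [296. 292.] [0.5997 0.0019] r 0.07 ang 11.0
 roller 27 [322. 293.] [0.5583 0.0552] r 0.072 ang 68.0
bowl [ 0.5306 -0.0113] 0.0948 2346
 roller 282 [268.   5.] [0.4979 0.0374] r 0.059 ang 124.0
 roller 1105 [264.  33.] [0.4935 0.0168] r 0.047 ang 143.0
 roller 1050 [393.  52.] [0.6002 0.0018] r 0.071 ang 11.0
 roller 958 [356.  85.] [ 0.5702 -0.0239] r 0.042 ang -18.0
 roller 1689 [360. 136.] [ 0.5743 -0.066 ] r 0.07 ang -51.0
[ 0.01114543 -0.11846828]
```

All seven have been shifted by at least about 34 mm, most by 50–70 mm. The bowl has stayed steady since the first slip, so I stop stirring to avoid another shove. Next I move next to the tube for a close measurement.

servo_tool(plan=[[0,-0.03,-0.015,-0.04,0,0,0],[0,-0.05,-0.03,-0.036,0,0,0],[0,-0.05,-0.03,-0.01,0,0,0],[0,-0.05,-0.03,0,0,0,0],[0,-0.04,-0.022,0,0,0,0],[0,-0.017,-0.01,0,0,0,0],[0,0,0,0,0,0,0],[0,0,0,0,0,0,0]])

```text
time_s: 22.0
ee_pos: [0.4086, -0.363, 0.2949]
eef_rot: [3.138, -0.004, 1.57]
force: [0.6, -0.3, -2.1]
grip_width: 0.0204
grip_force: 50.0
```

Run:
```python
from h import *
o=ctrl.get_obs();p,R=pose();print(p,o['force'],R.apply([0,0,1]))
c=snap('wrist');cv2.imwrite('pics/w7.png',c['pixels'][...,::-1])
H=cv2.cvtColor(c['pixels'],cv2.COLOR_RGB2HSV);P=cloud(c)
y=(abs(H[...,0].astype(int)-26)<7)&(H[...,1]>120)&(np.hypot(P[...,0]-.406,P[...,1]+.319)<.05)
for lo in(.108,.104):
    Q=P[y&(P[...,2]>lo)&(P[...,2]<.118)];h=cv2.minEnclosingCircle((Q[:,:2]*1000).astype(np.float32))
    A=np.c_[2*Q[:,:2],np.ones(len(Q))];x=np.linalg.lstsq(A,(Q[:,:2]**2).sum(1),rcond=None)[0];print('mouth',len(Q),h,x[:2],np.sqrt(x[2]+x[:2]@x[:2]),Q.mean(0))
b=(H[...,0]>10)&(H[...,0]<25)&(H[...,1]>120);T=R.inv().apply((P-p).reshape(-1,3)).reshape(P.shape)
for lo in np.arange(.02,.14,.02):
    k=T[b&(T[...,2]>=lo)&(T[...,2]<lo+.02)&(abs(T[...,0])<.03)&(abs(T[...,1])<.03)]
    if len(k):print(round(lo,2),len(k),k.mean(0).round(4),k[:,1].min().round(4),k[:,1].max().round(4),k[:,0].max().round(4))
```

```text
[ 0.40857805 -0.3629554   0.29494228] [ 0.64916999 -0.32867113 -2.06499957] [ 0.00347749  0.00434437 -0.99998452]
mouth 754 ((406.18719482421875, -319.3890686035156), 20.86922264099121) [ 0.40631073 -0.31930933] 0.018494205189343665 [ 0.40617767 -0.31947063  0.11095173]
mouth 1080 ((406.18719482421875, -319.3890686035156), 20.86922264099121) [ 0.40632039 -0.31927344] 0.017486837690995124 [ 0.4062065  -0.31964631  0.1094673 ]
0.02 332 [ 0.0106 -0.0004  0.0304] -0.0081 0.0074 0.0128
0.04 283 [ 0.0118 -0.0003  0.0497] -0.0083 0.0074 0.0142
0.06 223 [ 0.0132 -0.0004  0.0696] -0.0082 0.0074 0.0156
0.08 182 [ 0.0147 -0.0004  0.0896] -0.0081 0.0074 0.017
0.1 147 [ 0.0161 -0.0002  0.1098] -0.0082 0.0074 0.0184
0.12 52 [ 0.017  -0.0004  0.1239] -0.008 0.0069 0.0189
```

View pics/w7.png

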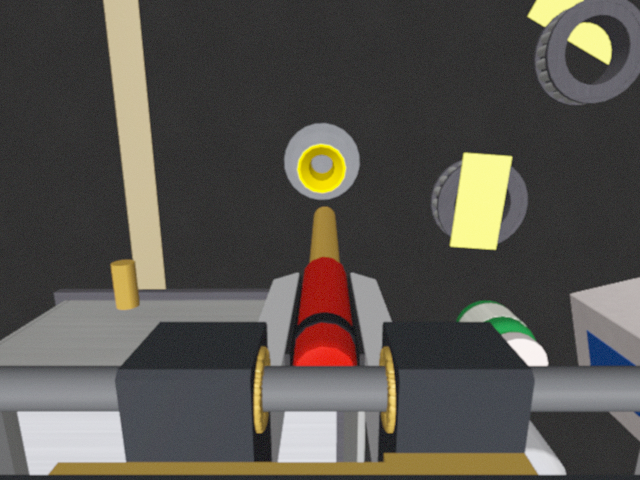

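The wrist view shows the tube mouth at (322,168) and the tip at (324,210). The depth fit shows the rod has pivoted about 4° in the pads (tip 11.6 mm off along tool x). I turn the tool so the rod is vertical and put the tip over the mouth.

Run:
```python
from h import *
p,R=pose();tt=np.array([.0116,-.0004,.1355]);ax=np.array([.069,0,1]);ax/=np.linalg.norm(ax)
v=R.apply(ax);r,_=Rn.align_vectors([[0,0,-1]],[v]);tR=r*R
tip0=p+R.apply(tt);print('tip now',tip0,'rod dir',v)
tp=np.array([.4063,-.3193,.135])-tR.apply(tt)
p,R=rows(p,R,tp,tR,6,0)
print('down dir in tool',R.inv().apply([0,0,-1]),p+R.apply(tt))
```

```text
tip now [ 0.40874931 -0.35071959  0.1595416 ] rod dir [ 0.0035605   0.07307328 -0.99732022]
[[0,0.007,0.0,0.004,0.001,-0.012,0.0],[0,0.007,0.0,0.004,0.001,-0.012,0.0],[0,0.007,-0.001,0.004,0.001,-0.012,0.0],[0,0.007,0.0,0.004,0.001,-0.012,0.0],[0,0.007,-0.001,0.004,0.001,-0.012,0.0],[0,0.007,0.0,0.003,0.001,-0.012,0.0]]
down dir in tool [0.06769972 0.00244021 0.99770276] [ 0.40597096 -0.31907917  0.13494775]
```

servo_tool(plan=[[0,0.007,0,0.004,0.001,-0.012,0],[0,0.007,0,0.004,0.001,-0.012,0],[0,0.007,-0.001,0.004,0.001,-0.012,0],[0,0.007,0,0.004,0.001,-0.012,0],[0,0.007,-0.001,0.004,0.001,-0.012,0],[0,0.007,0,0.003,0.001,-0.012,0],[0,0,0,0,0,0,0],[0,0,0,0,0,0,0]])

```text
time_s: 23.05
ee_pos: [0.4061, -0.3227, 0.271]
eef_rot: [-3.139, 0.068, 1.569]
force: [0.5, -0.7, -2.2]
grip_width: 0.0202
grip_force: 50.0
```

Run:
```python
from h import *
p,R=pose();tt=np.array([.0116,-.0004,.1355]);print('tip',p+R.apply(tt),p)
c=snap('wrist');H=cv2.cvtColor(c['pixels'],cv2.COLOR_RGB2HSV);P=cloud(c)
b=(H[...,0]>10)&(H[...,0]<25)&(H[...,1]>120)&(np.hypot(P[...,0]-.406,P[...,1]+.319)<.03)
for lo in np.arange(.13,.25,.02):
    k=P[b&(P[...,2]>=lo)&(P[...,2]<lo+.02)]
    if len(k):print(round(lo,2),len(k),k.mean(0).round(4),k[:,0].min().round(4),k[:,0].max().round(4))
c=snap('scene');H=cv2.cvtColor(c['pixels'],cv2.COLOR_RGB2HSV);P=cloud(c)
b=(H[...,0]>10)&(H[...,0]<40)&(H[...,1]>110)&(np.hypot(P[...,0]-.406,P[...,1]+.319)<.04)
for lo in np.arange(.09,.25,.02):
    k=P[b&(P[...,2]>=lo)&(P[...,2]<lo+.02)]
    if len(k):print('s',round(lo,2),len(k),k.mean(0).round(4))
```

```text
tip [ 0.40536807 -0.32033765  0.13506617] [ 0.40608889 -0.32269319  0.27104007]
0.13 44 [ 0.4051 -0.3137  0.1462] 0.3985 0.4118
0.15 137 [ 0.4052 -0.3139  0.1603] 0.398 0.4124
0.17 172 [ 0.4054 -0.314   0.1802] 0.398 0.4132
0.19 223 [ 0.4054 -0.3142  0.2002] 0.3976 0.4133
0.21 281 [ 0.4055 -0.3143  0.2203] 0.3976 0.4133
0.23 337 [ 0.4056 -0.3141  0.2398] 0.3977 0.4135
s 0.09 110 [ 0.4062 -0.3219  0.1016]
s 0.11 36 [ 0.4065 -0.3214  0.1118]
s 0.13 11 [ 0.4106 -0.3159  0.145 ]
s 0.15 26 [ 0.4109 -0.3153  0.1602]
s 0.17 26 [ 0.4107 -0.3161  0.1792]
s 0.19 27 [ 0.4112 -0.3159  0.1992]
s 0.21 31 [ 0.4108 -0.3159  0.2193]
s 0.23 31 [ 0.4106 -0.3162  0.2399]
```

servo_tool(plan=[[0,0.001,0.001,0,0,0,0],[0,0.001,0,0.015,0,0,0],[0,0.001,0,0.015,0,0,0],[0,0.001,0,0.015,0,0,0],[0,0.001,0,0.015,0,0,0],[0,0.001,0,0.015,0,0,0],[0,0.001,0,0.015,0,0,0],[0,0,0,0,0,0,0]])

```text
time_s: 24.15
ee_pos: [0.4064, -0.3214, 0.1794]
eef_rot: [-3.137, 0.067, 1.569]
force: [-0.3, 0.1, -2.5]
grip_width: 0.0207
grip_force: 50.0
```

Run:
```python
from h import *
o=ctrl.get_obs();p,R=pose();tt=np.array([.0116,-.0004,.1355]);print('tip',p+R.apply(tt),p,o['force'],o['moment'])
```

```text
tip [ 0.40545515 -0.31883364  0.04340131] [ 0.40641792 -0.32139093  0.17937007] [-0.29749579  0.14284852 -2.50907639] [ 0.03396412  0.05535093 -0.00976698]
```

servo_tool(plan=[[0,0,0,0.012,0,0,0],[0,0.001,0,0.012,0,0,0],[0,0.001,0,0.007,0,0,0],[0,0,0,0.003,0,0,0],[0,0,0,0,0,0,0],[0,0,0,0.002,0,0,0],[0,0,0,0,0,0,0],[0,0,0,0,0,0,0]])

```text
time_s: 25.15
ee_pos: [0.4067, -0.3222, 0.1447]
eef_rot: [-3.139, 0.068, 1.569]
force: [-0.4, 0.4, -2.1]
grip_width: 0.0205
grip_force: 50.0
```

servo_tool(plan=[[0,0,0,0.001,0,0,0],[0,0,0,0,0,0,0],[0,0,0,0.001,0,0,0],[0,0,0,0,0,0,0],[0,0,0,0.001,0,0,0],[0,0,0,0,0,0,0],[0,0,0,0,0,0,0],[0,0,0,0,0,0,0]])

```text
time_s: 26.15
ee_pos: [0.4068, -0.3225, 0.142]
eef_rot: [-3.139, 0.068, 1.569]
force: [-1.2, 0.3, 4.7]
grip_width: 0.0206
grip_force: 50.0
```

servo_tool(plan=[[60,0,0,0,0,0,0],[60,0,0,0,0,0,0],[60,0,0,0,0,0,0],[60,0,0,0,0,0,0],[60,0,0,0,0,0,0],[60,0,0,0,0,0,0],[60,-0.001,0,-0.02,0,0,0],[60,-0.002,0,-0.03,0,0,0]])

```text
time_s: 27.15
ee_pos: [0.4065, -0.3217, 0.1916]
eef_rot: [-3.138, 0.067, 1.569]
force: [0.1, 0.1, 0.6]
grip_width: 0.056
grip_force: 0.0
```

servo_tool(plan=[[60,-0.002,0,-0.03,0,0,0],[60,-0.003,0,-0.04,0,0,0],[60,-0.003,0,-0.04,0,0,0],[60,-0.003,0,-0.04,0,0,0],[60,0,0,0,0,0.034,0],[60,0,0,0,0,0.034,0],[0,0,0,0,0,0,0],[0,0,0,0,0,0,0]])

```text
time_s: 28.15
ee_pos: [0.4071, -0.3228, 0.3412]
eef_rot: [-3.138, -0.001, 1.569]
force: [0.2, 0.7, -0.9]
grip_width: 0.0403
grip_force: 0.0
```

Run:
```python
from h import *
o=ctrl.get_obs();p,R=pose();print(p,R.apply([0,0,1]),o['force'],o['grip_width'],o['qpos'])
for n in('scene','top'):
    c=snap(n);H=cv2.cvtColor(c['pixels'],cv2.COLOR_RGB2HSV);P=cloud(c)
    k=P[red(H)&(np.hypot(P[...,0]-.406,P[...,1]+.32)<.05)];print(n,len(k),k.mean(0).round(4) if len(k) else '',k.min(0).round(4) if len(k) else '',k.max(0).round(4) if len(k) else '');bowlstate(c)
t=c;H=cv2.cvtColor(t['pixels'],cv2.COLOR_RGB2HSV);m=np.zeros((480,640),np.uint8);cv2.circle(m,(238,183),25,1,-1)
w=((H[...,2]>140)&(H[...,1]<40)&(m>0)).astype(np.uint8);w=cv2.morphologyEx(w,cv2.MORPH_OPEN,np.ones((9,9)))
(x,y),r=cv2.minEnclosingCircle(np.argwhere(w)[:,::-1].astype(np.float32));print('lens',onz(t,x,y,.257))
```

```text
[ 0.40709169 -0.32275396  0.34122345] [-3.66263685e-03  6.83654591e-04 -9.99993059e-01] [ 0.15762957  0.74586976 -0.93154253] 0.04025596238115296 [-0.73983606  0.16721176  1.37395993 -0.00196535  1.60358696 -0.73785791]
scene 145 [ 0.415  -0.3179  0.1727] [ 0.4025 -0.3326  0.127 ] [ 0.4229 -0.3099  0.2099]
bowl [ 0.5309 -0.0121] 0.0949 238
 roller 164 [283. 271.] [ 0.5763 -0.0648] r 0.07 ang -49.0
 roller 175 [330. 273.] [0.4986 0.0347] r 0.057 ang 125.0
 roller 88 [296. 280.] [ 0.5723 -0.0224] r 0.043 ang -14.0
 roller 61 [296. 292.] [0.5997 0.0019] r 0.07 ang 12.0
 roller 26 [322. 293.] [0.5585 0.0553] r 0.073 ang 68.0
top 0   
bowl [ 0.5288 -0.0099] 0.0951 180
 roller 63 [322. 219.] [0.5981 0.0024] r 0.07 ang 10.0
 roller 121 [343. 227.] [ 0.571  -0.0656] r 0.07 ang -53.0
 roller 62 [329. 228.] [ 0.5676 -0.0226] r 0.041 ang -18.0
 roller 58 [304. 231.] [0.5579 0.0598] r 0.076 ang 67.0
 roller 60 [307. 250.] [0.497  0.0488] r 0.067 ang 118.0
 roller 65 [316. 252.] [0.4909 0.0186] r 0.047 ang 143.0
lens [0.65349267 0.22632602 0.257     ]
```

The rod is home (handle top at 0.21 m, as it should be) and the bowl and rollers are steady. Next: the approach behind the lens handle with shut fingers.

```bash
cat > lens.py <<'E'
from h import *
Hg=np.array([.773,.011])
def pusher(a,off,z,r=.33):
    """a: arm angle from -x towards +y; tool on the far (+a) side of the handle"""
    d=np.array([-np.cos(a),np.sin(a)]);m=np.array([-np.sin(a),-np.cos(a)])  # motion for falling a
    q=Hg+r*d-m*off
    return np.r_[q,z],frame([0,0,-1],[*np.cross([0,0,-1],[*-m,0])[:2],0])
E
python3 - <<'E'
from lens import *
p,R=pose();d=np.array([.650,.224])-Hg;a=np.arctan2(d[1],-d[0]);print('a',a,np.hypot(*d))
tp,tR=pusher(a,.04,.32);print(tp,tR.as_matrix().round(2))
p,R=rows(p,R,tp,tR,16,0)
tp[2]=.237;rows(p,R,tp,tR,4,0)
E
```

```text
a 1.0471116657986534 0.2459634119132356
[0.64261475 0.31677719 0.32      ] [[ 0.87  0.5   0.  ]
 [ 0.5  -0.87  0.  ]
 [ 0.    0.   -1.  ]]
[[0,0.04,0.015,0.001,0.0,0.0,0.065],[0,0.041,0.012,0.001,0.0,0.0,0.065],[0,0.042,0.009,0.001,0.0,0.0,0.065],[0,0.042,0.007,0.001,0.0,0.0,0.065],[0,0.042,0.004,0.001,0.0,0.0,0.065],[0,0.043,0.001,0.001,0.0,0.0,0.065],[0,0.042,-0.002,0.002,0.0,0.0,0.065],[0,0.042,-0.004,0.001,0.0,0.0,0.065],[0,0.042,-0.007,0.002,0.0,0.0,0.065],[0,0.041,-0.01,0.001,0.0,0.0,0.065],[0,0.041,-0.013,0.002,0.0,0.0,0.065],[0,0.04,-0.015,0.001,0.0,0.0,0.065],[0,0.039,-0.018,0.002,0.0,0.0,0.065],[0,0.037,-0.02,0.001,0.0,0.0,0.065],[0,0.036,-0.023,0.002,0.0,0.0,0.065],[0,0.035,-0.024,0.001,0.0,0.0,0.065]]
[[0,0.0,0.0,0.021,0.0,0.001,0.001],[0,0.0,0.0,0.021,0.0,0.001,0.001],[0,0.0,0.0,0.021,0.0,0.001,0.001],[0,0.0,0.0,0.02,0.0,0.001,0.001]]
```

servo_tool(plan=[[0,0.04,0.015,0,0,0,0.065],[0,0.041,0.012,0,0,0,0.065],[0,0.042,0.009,0,0,0,0.065],[0,0.042,0.007,0,0,0,0.065],[0,0.042,0.004,0,0,0,0.065],[0,0.043,0.001,0,0,0,0.065],[0,0.042,-0.002,0,0,0,0.065],[0,0.042,-0.004,0,0,0,0.065]])

```text
time_s: 29.25
ee_pos: [0.5254, -0.0019, 0.3418]
eef_rot: [-3.14, 0.001, 1.047]
force: [-0.2, 0.3, 0.2]
grip_width: 0.0006
grip_force: 0.0
```

servo_tool(plan=[[0,0.042,-0.007,0,0,0,0.065],[0,0.041,-0.01,0,0,0,0.065],[0,0.041,-0.013,0,0,0,0.065],[0,0.04,-0.015,0,0,0,0.065],[0,0.039,-0.018,0,0,0,0.065],[0,0.037,-0.02,0,0,0,0.065],[0,0.036,-0.023,0,0,0,0.065],[0,0.035,-0.024,0,0,0,0.065]])

```text
time_s: 30.25
ee_pos: [0.6431, 0.3177, 0.3414]
eef_rot: [-3.14, 0.002, 0.527]
force: [-0.3, -0.5, 1.5]
grip_width: 0.0004
grip_force: 0.0
```

Run:
```python
from lens import *
o=ctrl.get_obs();p,R=pose();print(p,R.as_matrix().round(3),o['qpos'],o['grip_width'])
c=snap('wrist');cv2.imwrite('pics/w8.png',c['pixels'][...,::-1])
P=cloud(c);k=(P[...,2]>.225)&(P[...,2]<.275);H=cv2.cvtColor(c['pixels'],cv2.COLOR_RGB2HSV)
blk=k&(H[...,2]<70)&(np.hypot(P[...,0]-.609,P[...,1]-.298)<.06);Q=P[blk];print('black handle',len(Q),Q.mean(0),Q.min(0),Q.max(0))
```

```text
[0.64312115 0.31768784 0.34144628] [[ 0.864  0.503 -0.002]
 [ 0.503 -0.864 -0.   ]
 [-0.002 -0.001 -1.   ]] [4.07431566e-01 6.97371634e-01 6.35510124e-01 9.28568693e-04
 1.81091438e+00 1.45137218e+00] 0.00044072900031530226
black handle 53 [0.61710737 0.28587074 0.26258463] [0.59857721 0.27945574 0.2556867 ] [0.62628524 0.29660829 0.26715383]
```

View pics/w8.png

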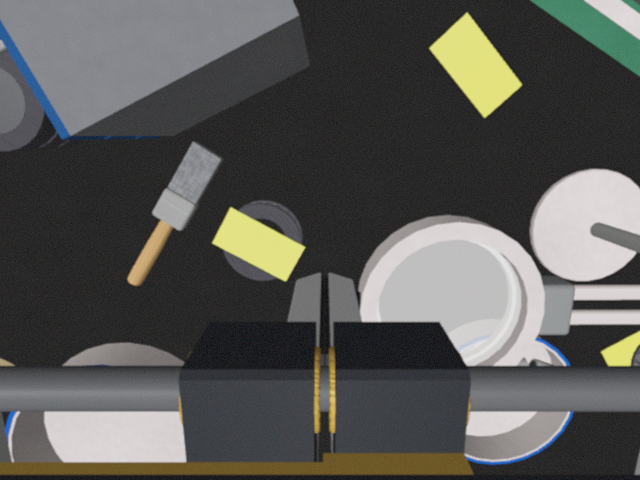

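The view shows the lens housing at (452,305), with the shut fingertips at (325,275) on its free side, clear of the lens. I descend and sweep to just short of the bowl, then measure.

Run:
```python
from lens import *
p,R=pose();tp,tR=pusher(1.047,.04,.237);p=np.r_[p[:2],.237]
for k,a in enumerate([1.047,.92,.79,.66,.53,.40,.27,.14]):
    tp,tR=pusher(a,.02,.237);p,R=rows(p,R,tp,tR,2,0)
```

```text
[[0,-0.012,0.002,0.0,-0.001,0.002,0.001],[0,-0.011,0.002,0.0,-0.001,0.002,0.001]]
[[0,-0.021,0.0,0.0,0.0,0.0,-0.063],[0,-0.021,-0.001,0.0,0.0,0.0,-0.063]]
[[0,-0.022,0.0,0.0,0.0,0.0,-0.065],[0,-0.021,-0.001,0.0,0.0,0.0,-0.065]]
[[0,-0.021,0.0,0.0,0.0,0.0,-0.065],[0,-0.022,-0.002,0.0,0.0,0.0,-0.065]]
[[0,-0.021,0.0,0.0,0.0,0.0,-0.065],[0,-0.022,-0.001,0.0,0.0,0.0,-0.065]]
[[0,-0.021,0.0,0.0,0.0,0.0,-0.065],[0,-0.022,-0.001,0.0,0.0,0.0,-0.065]]
[[0,-0.021,0.0,0.0,0.0,0.0,-0.065],[0,-0.022,-0.001,0.0,0.0,0.0,-0.065]]
[[0,-0.021,0.0,0.0,0.0,0.0,-0.065],[0,-0.022,-0.001,0.0,0.0,0.0,-0.065]]
```

servo_tool(plan=[[0,0,0,0.03,0,0,0],[0,0,0,0.03,0,0,0],[0,0,0,0.03,0,0,0],[0,0,0,0.014,0,0,0],[0,0,0,0,0,0,0],[0,0,0,0,0,0,0],[0,0,0,0,0,0,0],[0,0,0,0,0,0,0]])

```text
time_s: 31.3
ee_pos: [0.6429, 0.3163, 0.2381]
eef_rot: [-3.14, 0.001, 0.529]
force: [0.9, 0.7, -0.3]
grip_width: 0.0002
grip_force: 0.0
```

servo_tool(plan=[[0,-0.012,0.002,0,0,0,0],[0,-0.011,0.002,0,0,0,0],[0,-0.021,0,0,0,0,-0.063],[0,-0.021,-0.001,0,0,0,-0.063],[0,-0.022,0,0,0,0,-0.065],[0,-0.021,-0.001,0,0,0,-0.065],[0,-0.021,0,0,0,0,-0.065],[0,-0.022,-0.002,0,0,0,-0.065]])

```text
time_s: 32.3
ee_pos: [0.5238, 0.2228, 0.2382]
eef_rot: [-3.14, 0.001, 0.917]
force: [1.5, -0.2, -0.0]
grip_width: 0.0004
grip_force: 0.7
```

```bash
cat >> lens.py <<'E'
def lensat():
    t=snap('top');P=cloud(t);H=cv2.cvtColor(t['pixels'],cv2.COLOR_RGB2HSV)
    k=((P[...,2]>.25)&(P[...,2]<.285)&(H[...,1]<50)&(H[...,2]>120)&(abs(P[...,1])<.35)&(P[...,0]>.4)).astype(np.uint8)
    k=cv2.morphologyEx(k,cv2.MORPH_CLOSE,np.ones((5,5)));k=cv2.morphologyEx(k,cv2.MORPH_OPEN,np.ones((11,11)))
    px=np.argwhere(k)[:,::-1]
    if len(px)<50: print('none',len(px));return
    (x,y),r=cv2.minEnclosingCircle(px.astype(np.float32));L=onz(t,x,y,.267);d=L[:2]-Hg
    print('lens',L.round(4),'px',x,y,r,'ang',np.arctan2(d[1],-d[0]),np.hypot(*d))
E
python3 - <<'E'
from lens import *
o=ctrl.get_obs();print(o['ee_pos'],o['force']);lensat()
E
```

```text
[0.52376116 0.22275924 0.23821237] [ 1.46335516 -0.17364588 -0.02492259]
lens [0.5738 0.1465 0.267 ] px 266.0 208.5 25.656482696533203 ang 0.5974734803880746 0.24095225523041572
```

servo_tool(plan=[[0,-0.021,0,0,0,0,-0.065],[0,-0.022,-0.001,0,0,0,-0.065],[0,-0.021,0,0,0,0,-0.065],[0,-0.022,-0.001,0,0,0,-0.065],[0,-0.021,0,0,0,0,-0.065],[0,-0.022,-0.001,0,0,0,-0.065],[0,0,0,0,0,0,0],[0,0,0,0,0,0,0]])

```text
time_s: 33.35
ee_pos: [0.4611, 0.112, 0.2381]
eef_rot: [-3.139, 0.0, 1.303]
force: [-0.1, 0.7, 0.6]
grip_width: 0.0004
grip_force: 0.0
```

Run:
```python
from lens import *
o=ctrl.get_obs();p=o['ee_pos'];print(p,o['force']);lensat();d=p[:2]-Hg;print('pusher ang',np.arctan2(d[1],-d[0]),np.hypot(*d))
```

```text
[0.46114142 0.11202195 0.23812357] [-0.06001558  0.65437701  0.64239467]
lens [0.5436 0.0519 0.267 ] px 301.5 219.5 25.1098575592041 ang 0.17657326598014894 0.23305913024050545
pusher ang 0.3132684569472639 0.32781276306496987
```

servo_tool(plan=[[0,0.05,0,0,0,0,0],[0,0.06,0,0,0,0,0],[0,0.04,0,0,0,0,0],[0,0,0,0,0,0,0],[0,0,0,0,0,0,0],[0,0,0,0,0,0,0],[0,0,0,0,0,0,0],[0,0,0,0,0,0,0]])

```text
time_s: 34.4
ee_pos: [0.5002, 0.2558, 0.238]
eef_rot: [-3.139, 0.001, 1.304]
force: [-0.0, 0.2, 0.4]
grip_width: 0.0006
grip_force: 0.0
```

Run:
```python
from lens import *
p=ctrl.get_obs()['ee_pos'];print(p);lensat()
s=snap('scene');P=cloud(s);H=cv2.cvtColor(s['pixels'],cv2.COLOR_RGB2HSV)
# circle fit to lens-top points, robust
for c,n in((s,'s'),(load('top'),'t')):
    P=cloud(c);H=cv2.cvtColor(c['pixels'],cv2.COLOR_RGB2HSV)
    k=(abs(P[...,2]-.269)<.006)&(H[...,1]<50)&(H[...,2]>120)&(P[...,0]>.4)&(P[...,0]<.64)&(abs(P[...,1])<.15)
    Q=P[k];print(n,len(Q),Q.min(0),Q.max(0));h=cv2.minEnclosingCircle((Q[:,:2]*1000).astype(np.float32));print(h)
b=cloud(load('top'));Ht=cv2.cvtColor(load('top')['pixels'],cv2.COLOR_RGB2HSV)
k=(Ht[...,2]<60)&(abs(b[...,2]-.262)<.012)&(b[...,0]<.55)&(b[...,0]>.38)&(abs(b[...,1])<.15);Q=b[k];print('handle',len(Q),Q.mean(0) if len(Q) else '')
bowlstate(s)
```

```text
[0.50017955 0.25581064 0.2380371 ]
lens [0.5423 0.0678 0.267 ] px 295.5 220.0 27.518274307250977 ang 0.24145878492888578 0.23761312730957648
s 934 [0.47271652 0.00877443 0.2630045 ] [0.63971608 0.12947355 0.27318198]
((557.281982421875, 62.047828674316406), 87.03826904296875)
t 724 [0.47163328 0.01080622 0.26300848] [0.63841528 0.12982944 0.27466576]
((555.919921875, 62.3283576965332), 86.65474700927734)
handle 107 [0.45213059 0.0889379  0.26356777]
bowl [ 0.531 -0.012] 0.0948 172
 roller 28 [283. 263.] [ 0.5573 -0.0813] r 0.074 ang -69.0
 roller 158 [330. 274.] [0.5004 0.0364] r 0.057 ang 122.0
 roller 93 [296. 280.] [ 0.5731 -0.0224] r 0.043 ang -14.0
 roller 60 [296. 292.] [0.5997 0.0016] r 0.07 ang 11.0
 roller 20 [322. 292.] [0.5557 0.0564] r 0.073 ang 70.0
```

The lens is now at angle 0.239 (disc centre (0.532,0.070)), and the real contact offset is 24.5 mm. The target angle for the bowl is −0.094. Computing the last push.

Run:
```python
from lens import *
p,R=pose()
tp,tR=pusher(.27,.0245,.238);p,R=rows(p,R,tp,tR,3,0)
for a,n in((.15,2),(.03,2),(-.03,1)):
    tp,tR=pusher(a,.0245,.238);p,R=rows(p,R,tp,tR,n,0)
print()
for a,n in((-.075,2),(-.091,1)):
    tp,tR=pusher(a,.0245,.238);p,R=rows(p,R,tp,tR,n,0)
print(p)
```

```text
[[0,-0.046,-0.001,0.0,-0.001,0.0,0.001],[0,-0.046,-0.001,0.0,-0.001,0.0,0.001],[0,-0.047,0.0,0.0,-0.001,0.0,0.001]]
[[0,-0.02,0.0,0.0,0.0,0.0,-0.06],[0,-0.019,-0.002,0.0,0.0,0.0,-0.06]]
[[0,-0.02,0.0,0.0,0.0,0.0,-0.06],[0,-0.02,-0.002,0.0,0.0,0.0,-0.06]]
[[0,-0.02,-0.001,0.0,0.0,0.001,-0.059]]

[[0,-0.007,0.0,0.0,0.0,0.0,-0.023],[0,-0.008,-0.001,0.0,0.0,0.0,-0.023]]
[[0,-0.005,0.0,0.0,0.0,0.0,-0.015]]
[0.44199577 0.00549115 0.23808633]
```

servo_tool(plan=[[0,-0.046,-0.001,0,0,0,0],[0,-0.046,-0.001,0,0,0,0],[0,-0.047,0,0,0,0,0],[0,-0.01,0,0,0,0,-0.03],[0,-0.01,0,0,0,0,-0.03],[0,-0.01,-0.001,0,0,0,-0.03],[0,-0.009,-0.001,0,0,0,-0.03],[0,-0.01,0,0,0,0,-0.03]])

```text
time_s: 35.5
ee_pos: [0.4495, 0.0749, 0.2381]
eef_rot: [-3.139, -0.0, 1.456]
force: [-1.3, 0.6, 0.3]
grip_width: 0.0006
grip_force: 0.7
```

servo_tool(plan=[[0,-0.01,0,0,0,0,-0.03],[0,-0.01,-0.001,0,0,0,-0.03],[0,-0.01,-0.001,0,0,0,-0.03],[0,-0.01,0,0,0,0,-0.03],[0,-0.008,-0.001,0,0,0,-0.025],[0,-0.005,0,0,0,0,-0.015],[0,-0.005,0,0,0,0,-0.015],[0,-0.003,0,0,0,0,-0.01]])

```text
time_s: 36.5
ee_pos: [0.4444, 0.0142, 0.2379]
eef_rot: [-3.139, -0.0, 1.64]
force: [-2.7, 1.1, -0.2]
grip_width: 0.0003
grip_force: 0.7
```

servo_tool(plan=[[0,0,0,0,0,0,0],[0,0,0,0,0,0,0],[0,0.02,0,0,0,0,0],[0,0.05,0,0,0,0,0],[0,0.06,0,0,0,0,0],[0,0.06,0,0,0,0,0],[0,0,0,0,0,0,0],[0,0,0,0,0,0,0]])

```text
time_s: 37.5
ee_pos: [0.4313, 0.2037, 0.2379]
eef_rot: [-3.139, 0.0, 1.64]
force: [0.2, -0.1, -0.2]
grip_width: 0.0003
grip_force: 0.0
```

```bash
cat >> lens.py <<'E'
def disc():
    for n in('scene','top'):
        c=snap(n);P=cloud(c);H=cv2.cvtColor(c['pixels'],cv2.COLOR_RGB2HSV)
        k=(abs(P[...,2]-.269)<.006)&(H[...,1]<50)&(H[...,2]>120)&(P[...,0]>.4)&(P[...,0]<.64)&(abs(P[...,1])<.16)
        Q=P[k];print(n,len(Q),Q.min(0).round(4),Q.max(0).round(4))
        k=(H[...,2]<60)&(abs(P[...,2]-.262)<.012)&(P[...,0]<.55)&(P[...,0]>.38)&(abs(P[...,1])<.13);q=P[k]
        y=(Q[:,1].min()+Q[:,1].max())/2;print(' disc y',y,'ang',np.arcsin((y-Hg[1])/.25),'handle',len(q),q.mean(0) if len(q) else '')
        try: bowlstate(c)
        except Exception as e: print(e)
E
python3 - <<'E'
from lens import *
o=ctrl.get_obs();print(o['ee_pos'],o['force']);disc()
E
```

```text
[0.43126813 0.2036785  0.2379023 ] [ 0.23580281 -0.06872996 -0.22301523]
scene 872 [ 0.4617 -0.0621  0.263 ] [0.6399 0.0584 0.2732]
 disc y -0.0018648421641401791 ang -0.051482107068861895 handle 98 [ 0.44547562 -0.00347739  0.26368005]
bowl [ 0.531 -0.012] 0.0948 176
 roller 164 [283. 272.] [ 0.5769 -0.0642] r 0.069 ang -49.0
 roller 184 [330. 273.] [0.4989 0.0335] r 0.056 ang 125.0
 roller 81 [295. 280.] [ 0.5738 -0.0229] r 0.044 ang -14.0
 roller 60 [296. 292.] [0.5997 0.0016] r 0.07 ang 11.0
 roller 27 [322. 293.] [0.5583 0.0552] r 0.073 ang 68.0
top 723 [ 0.4251 -0.0604  0.263 ] [0.6383 0.0585 0.2747]
 disc y -0.000960058251381752 ang -0.04785850038589191 handle 73 [ 0.44533879 -0.00394633  0.26514737]
bowl [ 0.5289 -0.01  ] 0.0952 156
 roller 46 [347. 231.] [ 0.558  -0.0768] r 0.073 ang -66.0
 roller 62 [307. 250.] [0.497  0.0486] r 0.067 ang 119.0
 roller 45 [316. 254.] [0.4856 0.0202] r 0.053 ang 145.0
```

servo_tool(plan=[[0,-0.055,0,0,0,0,0],[0,-0.055,0,0,0,0,0],[0,-0.05,0,0,0,0,0],[0,-0.02,0,0,0,0,0],[0,-0.01,0,0,0,0,0],[0,-0.005,0,0,0,0,0],[0,-0.004,0,0,0,0,0],[0,-0.004,0,0,0,0,0]])

```text
time_s: 38.6
ee_pos: [0.4453, 0.0017, 0.2379]
eef_rot: [-3.139, -0.0, 1.641]
force: [-1.4, 0.1, 0.3]
grip_width: 0.0003
grip_force: 0.7
```

servo_tool(plan=[[0,0,0,0,0,0,0],[0,0,0,0,0,0,0],[0,0.02,0,0,0,0,0],[0,0.05,0,0,0,0,0],[0,0.06,0,0,0,0,0],[0,0.06,0,0,0,0,0],[0,0,0,0,0,0,0],[0,0,0,0,0,0,0]])

```text
time_s: 39.6
ee_pos: [0.4322, 0.1907, 0.2379]
eef_rot: [-3.139, 0.0, 1.641]
force: [-1.0, -1.4, 0.9]
grip_width: 0.0007
grip_force: 0.0
```

Run:
```python
from lens import *
o=ctrl.get_obs();print(o['ee_pos'],o['force'],o['time_s']);disc()
c=load('scene');P=cloud(c);H=cv2.cvtColor(c['pixels'],cv2.COLOR_RGB2HSV);k=P[red(H)&(np.hypot(P[...,0]-.406,P[...,1]+.32)<.05)];print('rod',k.mean(0),k.max(0))
```

```text
[0.43217437 0.19073245 0.23790953] [-0.95630666 -1.4216801   0.87138306] 39.6
scene 880 [ 0.4642 -0.0714  0.263 ] [0.6398 0.0492 0.2735]
 disc y -0.01109483726805835 ang -0.08849480921355223 handle 98 [ 0.44584498 -0.01609314  0.26384253]
bowl [ 0.531  -0.0121] 0.0948 186
 roller 169 [283. 271.] [ 0.5759 -0.065 ] r 0.069 ang -50.0
 roller 180 [330. 273.] [0.4984 0.0334] r 0.056 ang 126.0
 roller 88 [296. 280.] [ 0.5729 -0.0226] r 0.043 ang -14.0
 roller 61 [296. 292.] [0.5997 0.0019] r 0.07 ang 12.0
 roller 27 [322. 293.] [0.5583 0.0552] r 0.073 ang 68.0
top 682 [ 0.4385 -0.0685  0.263 ] [0.6273 0.0479 0.2742]
 disc y -0.010284017001233579 ang -0.08523925141008293 handle 71 [ 0.446254   -0.01645151  0.26443785]
bowl [ 0.5288 -0.0099] 0.0952 156
 roller 19 [302. 233.] [0.5512 0.0658] r 0.079 ang 74.0
 roller 61 [307. 250.] [0.4972 0.0488] r 0.067 ang 118.0
 roller 54 [316. 253.] [0.4883 0.0191] r 0.05 ang 144.0
rod [ 0.41501825 -0.31739805  0.17286091] [ 0.42425037 -0.30966998  0.20993761]
```

```bash
python3 -c "
from station import ctrl
print(ctrl.hand_in())"
```

```text
the job is handed in; nothing more can be done
None
```

I handed the job in at about 40 s, with one flaw: during an early stirring pass a roller wedged against the wall and the bowl slid about 12 mm. All seven rollers are at least about 33 mm from where they lay (most over 50 mm), and the rod is fully home in its tube. The lens is centred over the bowl sideways but about 8 mm off along its arm because the bowl slid.

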